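# Centre a glass vase with packing piece and jog stick

### The arm

A 6-joint arm with a two-finger parallel gripper is mounted at the origin on the work surface. World frame = base frame: x ahead of the robot, y to its left, z up, the work surface at z = 0. Lengths are in m, angles in degrees, forces in N, time in s.
With the tool pointing down it reaches from about 0.35 to 0.875 m from the base axis. Payload 4.2 kg.
Tool frame: the origin (TCP) lies on the centre line of the jaws, within the pads' length; the fingertips stand 22 mm ahead of it and the grasp point (between the pads) lies 3 mm ahead of it (r.tcp_to_tips is the distance from the TCP to the fingertips, in m); z points along the fingers, y is the line along which they close (so a half turn about z gives the same grasp; the last joint's range is limited). The gripper opens to 87 mm and grips with 3 to 60 N. Pads are 19 mm wide; open, the fingers measure 117 mm over their backs; the gripper's body (75 mm by 190 mm) begins 51 mm behind the grasp point.
Start: joints at [86.379, 22.042, 0.453, 0, -68.411, -14.817], TCP at [0.198, 0.593, 0.245] pointing down, gripper open.
Joint ranges: [-179.83, 179.83], [-69.29, 118.12], [-61.27, 80.66], [-181.25, 117.63], [-171.15, -9.14], [-177.46, 177.46]. Speed limits (degrees/s): [159.86, 159.86, 180, 180, 180, 180].

### API

Orientations are given as a 3x3 rotation matrix whose columns are the frame's x, y, z axes.
In Python, from station import r gives the robot as it stands.
- The arm moves only by the tool apply_moves, never from a script. Its argument "plan" is a list of rows, each an object with "grip": the opening, from 0 (shut) to 1 (fully open); "offset": the shift along the tool's x, y, z in cm, a list of three; "spin": the turn about the tool's z in rad. A call has 1 to 5 rows; each row is the pose to reach, as a shift and turn from the pose commanded when the call began, along the tool's axes at that moment; what a row does not reach only later rows make up. A row lasts 1/10 s, in which the tool goes at most 50 mm and 8.59 degrees, less where a joint would pass 70% of its speed; a pose out of reach is approached as far as the arm can. A call with a gripper value outside its range is refused whole. The fingers move at their own pace and stop on an object; the grip force is fixed at half the most. Time passes only in rows, so rows that repeat a pose let the fingers close. It gives the time, the measured TCP pose, the force, the opening and the grip force at its end, in the units of the state.
- r.sense(): the state, without advancing time (a new reading comes with each control period).
- r.capture(name): name is "side" or "top" or "wrist"; returns a dict with "img" (384x512x3 uint8, blue, green, red), "depth" (384x512 float32, m along the optical axis (not along the pixel's ray), 0 where there is no reading), "mtx" (3x3 intrinsics, pixels), "R" (3x3) and "t" (3): a world point X has camera coordinates R X + t. Camera axes: x right, y down, z forward; pixel columns grow to the right and rows downward; lengths in m; the calibration is good to about 2 mm. A picture is of the moment at which its call begins.
- r.finish_job(): hands the job in; it is judged then, once.
The state is a dict: "time_s": time; "joints": joint angles; "joint_velocities": joint speeds; "effort": joint torques, N m; "tcp_pos": TCP position; "ee_rot": TCP orientation; "wrist_force": force on the tool from outside, world axes, zero at the start; "moment": the same for the moment, N m; "gripper_width": opening from 0.0 (shut) to 1.0 (fully open); "gripper_force": force on a finger pad.
Only numpy, scipy, OpenCV 4.12 (cv2) and the standard library are available. Lean on these libraries where they do the work, as an engineer would, in place of code of your own. Each camera call takes 0.05 s, during which the arm holds its last target. There are 200 camera calls.

### The job

Find the packing piece that fills the gap between the resting ram and the foot of the vase on the machine snugly, stand it upright in that gap and let go of it. Then tilt the joystick to the robot's left, fully to its stop, hold it there for about a second so that the ram pushes the vase to the centre of the turntable, and release it back to upright; lastly stand the packing piece upright back in the tray with the others. Never touch any vase with the robot, and leave the other vases, the scraper in the tray and the can and collar by the joystick where they are.

Things in the scene. Friction and masses are not known exactly. Their poses are not given: they have to be found in the camera images.
- machine: Centring machine, fixed: flat grey bed 420 x 170 mm, top 14 mm above the bench, with a round turntable (rings turned in steel) let in flush. Origin on the turntable's axis at bench level; x axis along the ram's push, roughly to the robot's left (world +y); bed from x = -300 to +120 mm. Two brass burner pipes stand at x = 30, y = +-77 mm, 110 mm high.
- wheel_centre (a point): Centre of the turntable, on the bed's top: where the vase's axis must finally stand.
- ram (a joint): Travel of the ram in m along the machine's x: 0 at rest, grows forward, 0.060 at full stroke. Geared to the joystick: travel = 0.12 m per rad of tilt; it comes back with the joystick. The ram's blue housing (110 mm wide, top 59 mm above the bench) fills machine x = -300 to -165 mm.
- ram_face (a point): Middle of the ram's flat front face, a steel plate 64 mm wide and 28 mm high that rides 1 mm above the bed; the point is 15 mm above the bed. At rest it is 124 mm behind the turntable's centre.
- console: Grey control box, fixed, 130 (x) x 120 x 55 mm high, with the one joystick. Origin at the centre of its underside; its x axis points roughly to the robot's left, the way to tilt the joystick. It stands on the robot's left, at the far end of the machine.
- jog (a joint): Tilt of the joystick in rad: 0 upright (spring-centred), positive when tilted along the console's x, to the robot's left, drives the ram forward; stops at +0.5 and -0.2. Spring 0.8 N m/rad, some damping; slammed over, the vase slides too far; it takes 5 to 12 N at the knob with a vase in front of the ram.
- jog_knob (a point): Centre of the joystick's black ball knob, 34 mm diameter, on a steel stick 12 mm thick. Pivot 60 mm above the bench, knob 90 mm above the pivot (150 mm above the bench when upright).
- tray: Open wooden tray for the packing pieces, fixed, 120 (x) x 270 (y) mm, floor 4 mm thick (no step), rim 14 mm above the bench, walls 4 mm. Origin at the centre of its underside. It stands on the robot's right; its y axis points roughly back to the robot. The pieces stand in a row along y, 80 mm apart, at x about -15 mm; a scraper lies along the +x side.
- vase_wide: Clear glass vase, loose, 185 mm high, about 0.6 kg: foot 88 mm in diameter and 30 mm high; above a waist the body is 84 mm in diameter at 100 to 125 mm. Origin at the centre of the foot's underside. One of the three stands on the machine, 58 mm behind the turntable's centre, before the ram; the others wait on two steel wheels 14 mm high.
- packing_thin: Bare aluminium packing piece, loose: block 20 mm thick (x) x 50 mm wide (y) x 30 mm high (lowest 8 mm 1.5 mm slimmer all round), with a black handle in the middle of its top: 24 mm wide (y), 12 mm thick, rising upright to 42 mm, then leaning 40 deg back to -x and ending 29 mm behind, 75 mm up. Origin at the centre of its underside. x to the robot's left. About 100 g. Fits between ram and a foot of 88 mm with 2 mm to spare.
- vase_mid: Clear glass vase, loose, 180 mm high, about 0.6 kg: foot 72 mm in diameter and 30 mm high; above a waist the body is 68 mm in diameter at 100 to 125 mm. Origin at the centre of the foot's underside. One of the three stands on the machine, 58 mm behind the turntable's centre, before the ram; the others wait on two steel wheels 14 mm high.
- packing_medium: Bare aluminium packing piece, loose: block 28 mm thick (x) x 50 mm wide (y) x 30 mm high (lowest 8 mm 1.5 mm slimmer all round), with a black handle in the middle of its top: 24 mm wide (y), 12 mm thick, rising upright to 42 mm, then leaning 40 deg back to -x and ending 29 mm behind, 75 mm up. Origin at the centre of its underside. x to the robot's left. About 140 g. Fits between ram and a foot of 72 mm with 2 mm to spare.
- vase_slim: Clear glass vase, loose, 175 mm high, about 0.6 kg: foot 56 mm in diameter and 30 mm high; above a waist the body is 52 mm in diameter at 100 to 125 mm. Origin at the centre of the foot's underside. One of the three stands on the machine, 58 mm behind the turntable's centre, before the ram; the others wait on two steel wheels 14 mm high.
- packing_thick: Bare aluminium packing piece, loose: block 36 mm thick (x) x 50 mm wide (y) x 30 mm high (lowest 8 mm 1.5 mm slimmer all round), with a black handle in the middle of its top: 24 mm wide (y), 12 mm thick, rising upright to 42 mm, then leaning 40 deg back to -x and ending 29 mm behind, 75 mm up. Origin at the centre of its underside. x to the robot's left. About 180 g. Fits between ram and a foot of 56 mm with 2 mm to spare.
- scraper: Scraper with wooden handle, 160 mm long, 18 mm wide, 12 mm high, lying in the tray beside the packing pieces; leave alone. Origin at its middle, underside.
- oil_can: Green can, 40 mm diameter, 85 mm high, beside the console; leave alone. Origin under its centre.
- collar: Steel collar, 44 mm diameter, 14 mm high, beside the console; leave alone. Origin under its centre.

How it is judged:
By the outcome, as a careful person would: the job done as asked, in the order asked, and still so for the second after the job is handed in, with the robot touching nothing.
It also fails if it takes over 69 s, if anything falls off the work surface, if the arm or the gripper's body presses on something with over 40 N, if the wrist force passes 120 N, or if a joint passes its speed limit or range.

## Working session

There is one attempt and no reset: what is moved stays moved. The work goes in short steps, Python scripts to look and compute and a tool call to move; the robot and the scene stay as the last step left them, time stands still between calls to the robot, and variables do not carry over. Pictures are saved under pics/ and viewed, at most 10 in all, crops included, and the job is handed in when it is done.

Besides the shell and the picture viewer there is one more tool, called after ">>>" by a JSON object that holds its "fn" and its "kwargs". apply_moves: Moves the arm, as the interface text tells. Its arguments: {"type":"object","properties":{"plan":{"type":"array"}},"required":["plan"]}

```bash
mkdir -p pics; ls; python3 - <<'E'
from station import r
import cv2,numpy as np
s=r.sense();print(s['time_s'],s['tcp_pos'],np.round(s['ee_rot'],3),s['gripper_width'],r.tcp_to_tips)
for n in('side','top'):
    c=r.capture(n);np.savez(f'{n}0.npz',**c);cv2.imwrite(f'pics/{n}0.png',c['img']);print(n,c['mtx'],np.round(c['R'],3),c['t'])
E
```

```text
pics
0.0 [0.19749021 0.5923894  0.24344411] [[ 0.949 -0.316 -0.001]
 [-0.316 -0.949 -0.002]
 [ 0.     0.002 -1.   ]] 1.0019201947328755 0.022
side [[406.56981337   0.         255.2088842 ]
 [  0.         406.56981337 192.83101231]
 [  0.           0.           1.        ]] [[ 0.949 -0.316  0.01 ]
 [-0.155 -0.495 -0.855]
 [ 0.275  0.81  -0.518]] [-0.54212965  0.20495439  0.95534374]
top [[442.32090884   0.         254.50213258]
 [  0.         442.32090884 194.11372166]
 [  0.           0.           1.        ]] [[-0.053 -0.999 -0.006]
 [-0.973  0.053 -0.226]
 [ 0.226 -0.006 -0.974]] [0.05597664 0.58029806 1.15368251]
```

View pics/side0.png

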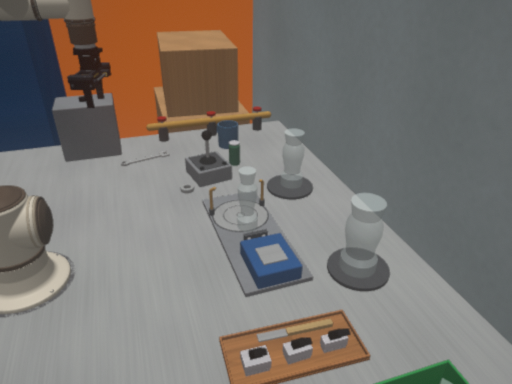

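View pics/top0.png

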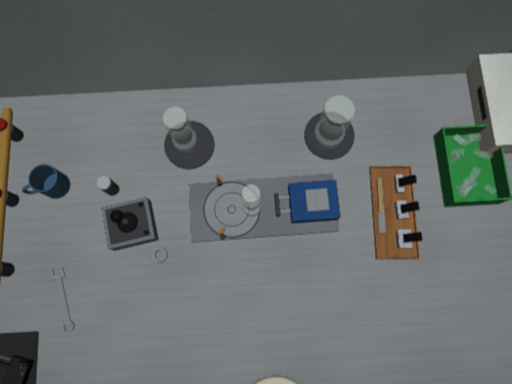

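The side view shows the tray (bottom, ~290,348), machine with a vase at (247,200), and console (208,165). The top view shows the turntable at (231,209), the pieces at (405,183), (405,208) and (405,238), and the joystick at (120,218).

```bash
cat > h.py <<'E'
import numpy as np,cv2
def ray(c,u,v,z):
    "world point of pixel on plane z"
    d=c['R'].T@(np.linalg.inv(c['mtx'])@[u,v,1]);o=-c['R'].T@c['t']
    return o+d*(z-o[2])/d[2]
def tri(c1,p1,c2,p2):
    "midpoint and miss of two rays"
    o=[];D=[]
    for c,p in((c1,p1),(c2,p2)):
        d=c['R'].T@(np.linalg.inv(c['mtx'])@[*p,1]);D.append(d/np.linalg.norm(d));o.append(-c['R'].T@c['t'])
    k=np.linalg.lstsq(np.c_[D[0],-D[1]],o[1]-o[0],rcond=None)[0]
    a=o[0]+k[0]*D[0];b=o[1]+k[1]*D[1];return (a+b)/2,np.linalg.norm(a-b)
def proj(c,X):
    q=c['mtx']@(c['R']@np.asarray(X)+c['t']);return q[:2]/q[2]
def load(n):return dict(np.load(n+'.npz'))
E
python3 - <<'E'
from h import *
t=load('top0');s=load('side0')
for n,u,v,z in [('wheel',231.5,209.5,.014),('ramfront mid',275.5,205,.04),('bedTR',334.5,176,.014),('bedBR',338.5,235,.014),('bedTL',190,182,.014),('bedBL',192,241,.014),('housTR',336,181,.059),('housBR',339,219,.059),('tray TL',370,167,.014),('trayTR',410,167,.014),('BL',378,259,.014),('BR',418,258,.014),('p1',401,183,.03),('p2',401,209,.03),('p3',404,239,.03),('knob',117,216,.15)]:
    print(n,np.round(ray(t,u,v,z)[:2],4))
print('knob tri',tri(t,(117,216),s,(207,135)))
im=np.hstack([cv2.resize(t['img'][160:260,180:300],None,fx=3.3,fy=5,interpolation=cv2.INTER_CUBIC)[:, :],cv2.resize(t['img'][160:270,360:430],(400,500),interpolation=cv2.INTER_CUBIC)])
cv2.imwrite('pics/zt.png',im)
a=cv2.resize(s['img'][160:290,190:310],(400,433),interpolation=cv2.INTER_CUBIC);b=cv2.resize(s['img'][310:384,220:370],(400,197),interpolation=cv2.INTER_CUBIC)
b=np.vstack([b,np.zeros((236,400,3),np.uint8)])
cv2.imwrite('pics/zs.png',np.hstack([a,b]))
E
```

```text
wheel [0.5532 0.0922]
ramfront mid [ 0.5541 -0.0328]
bedTR [ 0.6359 -0.2108]
bedBR [ 0.4636 -0.2058]
bedTL [0.641  0.2092]
bedBL [0.4691 0.207 ]
housTR [ 0.6093 -0.2048]
housBR [ 0.5017 -0.2028]
tray TL [ 0.6573 -0.3166]
trayTR [ 0.6508 -0.4329]
BL [ 0.3908 -0.3089]
BR [ 0.3876 -0.4201]
p1 [ 0.6005 -0.395 ]
p2 [ 0.5254 -0.3853]
p3 [ 0.4407 -0.3828]
knob [0.5253 0.377 ]
knob tri (array([0.5276238 , 0.37799014, 0.14625839]), np.float64(0.003162932093348973))
```

View pics/zs.png

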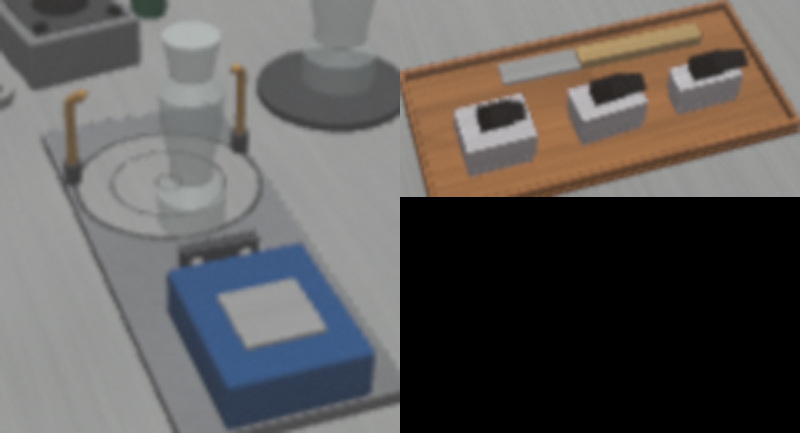

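View pics/zt.png

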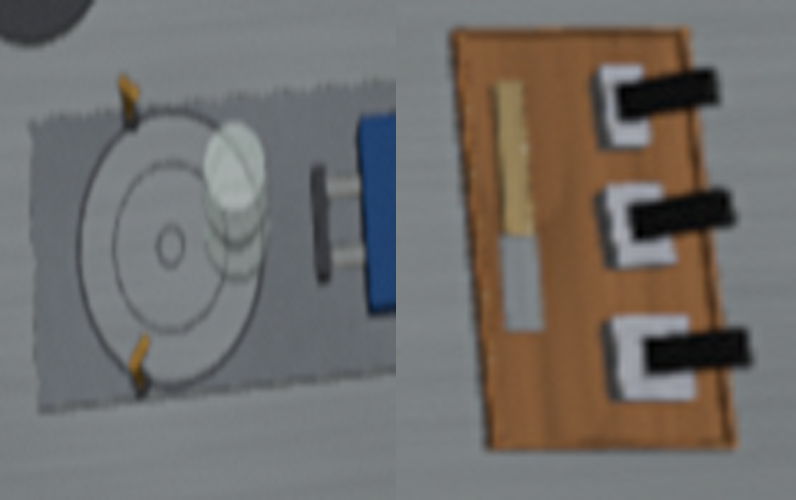

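The foot on the machine is about 20 px wide, or 56 mm, so it is the slim vase and needs the thick piece. That is the tray piece nearest the robot (bottom one in the top view, p3). I'm moving towards the tray.

>>> {"fn": "apply_moves", "kwargs": {"plan": [{"grip":1,"offset":[4,2.6,-1.2],"spin":0.14},{"grip":1,"offset":[8,5.2,-2.4],"spin":0.28},{"grip":1,"offset":[12,7.8,-3.6],"spin":0.42},{"grip":1,"offset":[16,10.4,-4.8],"spin":0.56},{"grip":1,"offset":[20,13,-6],"spin":0.7}]}}

```text
time_s: 0.6
tcp_pos: [0.3469, 0.4045, 0.3047]
ee_rot: [[0.517, -0.856, -0.0], [-0.856, -0.517, -0.001], [0.0, 0.001, -1.0]]
wrist_force: [1.0, 0.7, -0.5]
gripper_width: 0.999
gripper_force: 0.0
```

>>> {"fn": "apply_moves", "kwargs": {"plan": [{"grip":1,"offset":[4.8,0.6,0],"spin":0.11},{"grip":1,"offset":[9.6,1.2,0],"spin":0.22},{"grip":1,"offset":[14.4,1.8,0],"spin":0.33},{"grip":1,"offset":[19.2,2.4,0],"spin":0.44},{"grip":1,"offset":[24,3,0],"spin":0.55}]}}

```text
time_s: 1.1
tcp_pos: [0.446, 0.1839, 0.3044]
ee_rot: [[-0.005, -1.0, -0.0], [-1.0, 0.005, 0.0], [-0.0, 0.0, -1.0]]
wrist_force: [1.4, 1.3, 1.3]
gripper_width: 0.999
gripper_force: 0.0
```

>>> {"fn": "apply_moves", "kwargs": {"plan": [{"grip":1,"offset":[5,0,0],"spin":0},{"grip":1,"offset":[10,0,0],"spin":0},{"grip":1,"offset":[15,0,0],"spin":0},{"grip":1,"offset":[20,0,0],"spin":0},{"grip":1,"offset":[25,0,0],"spin":0}]}}

```text
time_s: 1.6
tcp_pos: [0.4449, -0.066, 0.3045]
ee_rot: [[-0.001, -1.0, 0.0], [-1.0, 0.001, 0.0], [-0.0, -0.0, -1.0]]
wrist_force: [0.7, -0.1, 0.1]
gripper_width: 0.998
gripper_force: 0.0
```

```bash
python3 - <<'E'
from station import r
from h import *
s=r.sense();print(s['time_s'],s['tcp_pos'],np.round(s['ee_rot'],3),s['joints'])
c=r.capture('wrist');np.savez('w1.npz',**c);cv2.imwrite('pics/w1.png',c['img']);print(-c['R'].T@c['t'],np.round(c['R'],3))
E
```

```text
1.6 [ 0.44492332 -0.06596061  0.30450604] [[-0.001 -1.     0.   ]
 [-1.     0.001  0.   ]
 [-0.    -0.    -1.   ]] [ 1.23704909e+01  2.15059897e+00 -1.66741031e+01 -1.14647069e-02
 -7.11679925e+01 -1.23991471e+01]
[ 0.4436292  -0.1348975   0.44490006] [[-1.     0.001  0.001]
 [ 0.001  0.967  0.256]
 [-0.001  0.256 -0.967]]
```

View pics/w1.png

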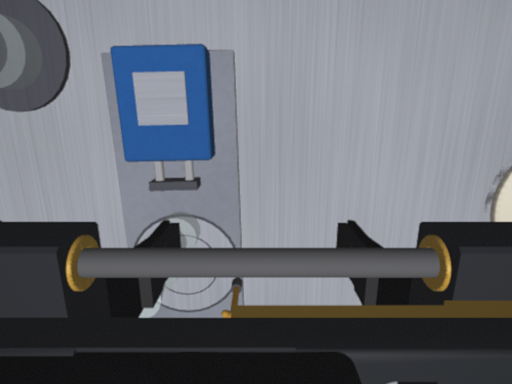

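The wrist view shows the blue housing (160,100), the ram plate (150–199, 178–190) and the turntable ring (~188,262). Next I look at the tray.

>>> {"fn": "apply_moves", "kwargs": {"plan": [{"grip":1,"offset":[5,0,0.6],"spin":0},{"grip":1,"offset":[10,0,1.2],"spin":0},{"grip":1,"offset":[15,0,1.8],"spin":0},{"grip":1,"offset":[20,0,2.4],"spin":0},{"grip":1,"offset":[22,0,3],"spin":0}]}}

```text
time_s: 2.15
tcp_pos: [0.4448, -0.2872, 0.2735]
ee_rot: [[-0.005, -1.0, -0.001], [-1.0, 0.005, 0.0], [-0.0, 0.001, -1.0]]
wrist_force: [-0.0, 0.8, 0.2]
gripper_width: 1.002
gripper_force: 0.0
```

```bash
python3 - <<'E'
from station import r
from h import *
s=r.sense();print(s['time_s'],s['tcp_pos'])
c=r.capture('wrist');np.savez('w2.npz',**c);cv2.imwrite('pics/w2.png',c['img'])
w=load('w1')
for n,u,v,z in[('plateL',150,190,.043),('plateR',199,189,.043),('hou TL',113,49,.059),('houTR',206,46,.059),('BL',123,161,.059),('BR',212,160,.059)]:print(n,np.round(ray(w,u,v,z),4))
# blue housing fit
hsv=cv2.cvtColor(w['img'],cv2.COLOR_BGR2HSV);m=((hsv[...,0]>100)&(hsv[...,0]<125)&(hsv[...,1]>130)).astype(np.uint8);m[320:]=0
cs,_=cv2.findContours(m,0,2);k=max(cs,key=cv2.contourArea);print(cv2.minAreaRect(k))
E
```

```text
2.15 [ 0.44480531 -0.28722487  0.27351441]
plateL [ 0.5865 -0.0313  0.043 ]
plateR [ 0.5215 -0.0327  0.043 ]
hou TL [ 0.6081 -0.201   0.059 ]
houTR [ 0.5023 -0.204   0.059 ]
BL [ 0.611  -0.0727  0.059 ]
BR [ 0.5005 -0.0738  0.059 ]
((162.28306579589844, 102.59539794921875), (117.5964584350586, 96.90614318847656), 86.8201675415039)
```

View pics/w2.png

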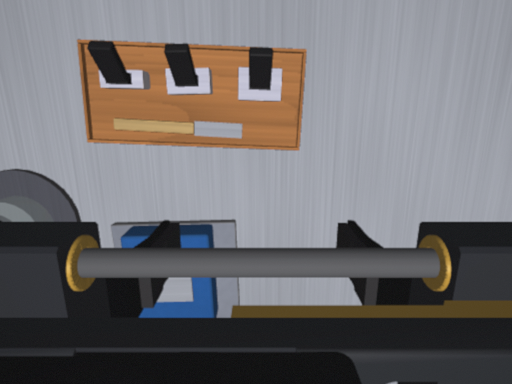

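The tray view has the three pieces at (122,78), (188,80) and (260,83). The handles lean up the image, which is world −y. The right piece is the thickest.

```bash
python3 - <<'E'
from h import *
w=load('w2');t=load('top0')
print('tip',tri(w,(261,49),t,(421.6,236.3)))
g=cv2.cvtColor(w['img'],cv2.COLOR_BGR2HSV)
roi=np.s_[40:110,230:300]
blk=(g[roi][...,2]<60).astype(np.uint8);wh=((g[roi][...,1]<40)&(g[roi][...,2]>130)).astype(np.uint8)
for n,m in(('black',blk),('white',wh)):
    cs,_=cv2.findContours(m,0,2);k=max(cs,key=cv2.contourArea)+[230,40];print(n,cv2.boundingRect(k),cv2.minAreaRect(k))
ys,xs=np.nonzero(wh);print('white rows/cols',np.percentile(ys,[1,99])+40,np.percentile(xs,[1,99])+230)
for n,u,v,z in[('trayNL',88,143,.014),('trayNR',299,149,.014),('FL',80,42,.014),('FR',304,50,.014)]:print(n,np.round(ray(w,u,v,z),4))
for z in(.034,.03):print([np.round(ray(w,u,v,z),4) for u,v in((238,101),(282,101),(239,67),(281,68))])
for z in(.079,.07):print([np.round(ray(w,u,v,z)[:2],4) for u,v in((250,49),(272,49))])
d=w['depth'];print('depth pts')
for u,v in((261,52),(261,60),(261,70),(261,80),(243,75),(278,95)):
    print(u,v,np.round(w['R'].T@(d[v,u]*(np.linalg.inv(w['mtx'])@[u,v,1])-w['t']),4))
w=load('w1');d=w['depth']
for u,v in((174,187),(158,187),(192,187),(170,180),(130,200),(230,200)):
    print(u,v,np.round(w['R'].T@(d[v,u]*(np.linalg.inv(w['mtx'])@[u,v,1])-w['t']),4))
E
```

```text
tip (array([ 0.43960505, -0.4129897 ,  0.08138482]), np.float64(0.00017456450438830585))
black (249, 48, 24, 41) ((260.5, 68.0), (40.0, 23.0), 90.0)
white (238, 67, 44, 34) ((259.5, 83.5), (33.0, 43.0), 90.0)
white rows/cols [ 40. 100.] [232. 298.]
trayNL [ 0.6581 -0.3156  0.014 ]
trayNR [ 0.3906 -0.3067  0.014 ]
FL [ 0.6506 -0.433   0.014 ]
FR [ 0.388  -0.4233  0.014 ]
[array([ 0.4659, -0.3654,  0.034 ]), array([ 0.4146, -0.3651,  0.034 ]), array([ 0.464 , -0.4024,  0.034 ]), array([ 0.4163, -0.4011,  0.034 ])]
[array([ 0.4661, -0.3655,  0.03  ]), array([ 0.4143, -0.3652,  0.03  ]), array([ 0.4642, -0.4029,  0.03  ]), array([ 0.416 , -0.4016,  0.03  ])]
[array([ 0.4504, -0.4135]), array([ 0.4286, -0.4134])]
[array([ 0.4505, -0.415 ]), array([ 0.4283, -0.4149])]
depth pts
261 52 [ 0.4395 -0.4106  0.0797]
261 60 [ 0.4395 -0.4036  0.0772]
261 70 [ 0.4394 -0.3952  0.0683]
261 80 [ 0.4393 -0.3864  0.0569]
243 75 [ 0.4596 -0.3938  0.0342]
278 95 [ 0.4194 -0.3718  0.0351]
174 187 [ 0.5547 -0.0352  0.0422]
158 187 [ 0.5753 -0.0356  0.0439]
192 187 [ 0.5306 -0.0354  0.0431]
170 180 [ 0.5622 -0.0424  0.032 ]
130 200 [ 0.6271 -0.0089  0.0131]
230 200 [ 0.4835 -0.0091  0.0144]
```

>>> {"fn": "apply_moves", "kwargs": {"plan": [{"grip":1,"offset":[4,0.4,2],"spin":0},{"grip":1,"offset":[8,0.4,4.5],"spin":0},{"grip":1,"offset":[12.2,0.4,7],"spin":0},{"grip":1,"offset":[12.2,0.4,11.5],"spin":0},{"grip":1,"offset":[12.2,0.4,14.5],"spin":0}]}}

```text
time_s: 2.7
tcp_pos: [0.4397, -0.406, 0.126]
ee_rot: [[-0.004, -1.0, -0.003], [-1.0, 0.004, 0.003], [-0.003, 0.003, -1.0]]
wrist_force: [0.9, 0.0, -0.5]
gripper_width: 0.999
gripper_force: 0.0
```

```bash
python3 - <<'E'
from station import r
s=r.sense();print(s['tcp_pos'],s['ee_rot'])
E
```

```text
[ 0.43971238 -0.40597515  0.12603213] [[-0.00387861 -0.99998673 -0.00339197]
 [-0.99998842  0.00386891  0.00286164]
 [-0.00284848  0.00340303 -0.99999015]]
```

>>> {"fn": "apply_moves", "kwargs": {"plan": [{"grip":1,"offset":[0,0,2],"spin":0},{"grip":1,"offset":[0,0,4],"spin":0},{"grip":1,"offset":[0,0,5.1],"spin":0},{"grip":1,"offset":[0,0,5.1],"spin":0},{"grip":1,"offset":[0,0,5.1],"spin":0}]}}

```text
time_s: 3.2
tcp_pos: [0.4418, -0.4061, 0.0792]
ee_rot: [[-0.0, -1.0, 0.001], [-1.0, 0.0, -0.001], [0.001, -0.001, -1.0]]
wrist_force: [0.8, -0.0, 0.6]
gripper_width: 1.0
gripper_force: 0.0
```

>>> {"fn": "apply_moves", "kwargs": {"plan": [{"grip":0,"offset":[0,0,0],"spin":0},{"grip":0,"offset":[0,0,0],"spin":0},{"grip":0,"offset":[0,0,0],"spin":0},{"grip":0,"offset":[0,0,0],"spin":0},{"grip":0,"offset":[0,0,0],"spin":0}]}}

```text
time_s: 3.7
tcp_pos: [0.4414, -0.4061, 0.0788]
ee_rot: [[-0.001, -1.0, 0.0], [-1.0, 0.001, -0.0], [0.0, -0.0, -1.0]]
wrist_force: [-0.1, 0.0, -0.4]
gripper_width: 0.633
gripper_force: 0.0
```

>>> {"fn": "apply_moves", "kwargs": {"plan": [{"grip":0,"offset":[0,0,0],"spin":0},{"grip":0,"offset":[0,0,0],"spin":0}]}}

```text
time_s: 3.9
tcp_pos: [0.4413, -0.4061, 0.0785]
ee_rot: [[-0.001, -1.0, -0.0], [-1.0, 0.001, 0.0], [-0.0, 0.0, -1.0]]
wrist_force: [0.4, -0.2, 0.3]
gripper_width: 0.446
gripper_force: 0.0
```

>>> {"fn": "apply_moves", "kwargs": {"plan": [{"grip":0.44,"offset":[0.3,0.1,0.25],"spin":0},{"grip":0.44,"offset":[0.3,0.1,0.25],"spin":0},{"grip":0,"offset":[0.3,0.1,0.25],"spin":0},{"grip":0,"offset":[0.3,0.1,0.25],"spin":0},{"grip":0,"offset":[0.3,0.1,0.25],"spin":0}]}}

```text
time_s: 4.4
tcp_pos: [0.4405, -0.4092, 0.0761]
ee_rot: [[-0.001, -1.0, 0.001], [-1.0, 0.001, -0.0], [0.0, -0.001, -1.0]]
wrist_force: [0.2, -0.9, -1.0]
gripper_width: 0.273
gripper_force: 29.8
```

>>> {"fn": "apply_moves", "kwargs": {"plan": [{"grip":0,"offset":[0,0,0],"spin":0},{"grip":0,"offset":[0,0,0],"spin":0},{"grip":0,"offset":[0,0,0],"spin":0}]}}

```text
time_s: 4.7
tcp_pos: [0.4405, -0.4091, 0.0761]
ee_rot: [[-0.001, -1.0, 0.0], [-1.0, 0.001, -0.0], [0.0, -0.0, -1.0]]
wrist_force: [0.5, -0.6, -1.2]
gripper_width: 0.275
gripper_force: 29.8
```

>>> {"fn": "apply_moves", "kwargs": {"plan": [{"grip":0,"offset":[0,0,-2],"spin":0},{"grip":0,"offset":[0,0,-5],"spin":0},{"grip":0,"offset":[0,0,-9],"spin":0},{"grip":0,"offset":[0,0,-12],"spin":0},{"grip":0,"offset":[0,0,-12],"spin":0}]}}

```text
time_s: 5.2
tcp_pos: [0.4422, -0.4104, 0.2012]
ee_rot: [[-0.0, -1.0, 0.008], [-1.0, 0.0, -0.006], [0.006, -0.008, -1.0]]
wrist_force: [1.1, -0.3, -0.9]
gripper_width: 0.273
gripper_force: 29.8
```

```bash
python3 - <<'E'
from station import r
from h import *
s=r.sense();print(s['time_s'],s['tcp_pos'],s['gripper_width'])
c=r.capture('wrist');np.savez('w3.npz',**c)
cs=r.capture('side');np.savez('side1.npz',**cs)
cv2.imwrite('pics/m3.png',np.hstack([c['img'][:300,180:420],cv2.resize(cs['img'][230:384,180:360],(400,342))[:300]]))
# bed edges: fit lines in w1 & top via gradient along rows/cols
def edge(c,fixed,axis,lo,hi,sign):
    g=cv2.GaussianBlur(cv2.cvtColor(c['img'],cv2.COLOR_BGR2GRAY),(0,0),1.2).astype(float)
    P=[]
    for f in fixed:
        l=g[f,:] if axis==0 else g[:,f]
        d=np.gradient(l)[lo:hi]*sign;i=np.argmax(d)
        if 0<i<len(d)-1:
            i=i+.5*(d[i-1]-d[i+1])/(d[i-1]-2*d[i]+d[i+1])
        P.append((lo+i,f) if axis==0 else (f,lo+i))
    X=np.array([ray(c,*p,.014)[:2] for p in P])
    for _ in range(3):
        k=np.polyfit(X[:,1],X[:,0],1);e=abs(X[:,0]-np.polyval(k,X[:,1]));X=X[e<max(2*np.median(e),5e-4)]
    return k,len(X),np.median(e)
w=load('w1');t=load('top0')
print('w1 right',edge(w,range(60,215),0,222,250,1))
print('w1 left',edge(w,range(60,200),0,98,128,-1))
print('top up',edge(t,list(range(200,212))+list(range(228,285)),1,170,190,-1))
print('top lo',edge(t,list(range(195,215))+list(range(230,330)),1,228,248,1))
E
```

```text
5.2 [ 0.44220444 -0.41043852  0.20115074] 0.27281494833425035
w1 right (array([-0.0216725 ,  0.46867717]), 155, np.float64(0.00010203655250867749))
w1 left (array([0.07233897, 0.64139729]), 111, np.float64(0.002335718346801796))
top up (array([-0.02116095,  0.64174475]), 45, np.float64(0.0005096382531709076))
top lo (array([-0.01988476,  0.46853192]), 87, np.float64(0.00018035746841765787))
```

View pics/m3.png

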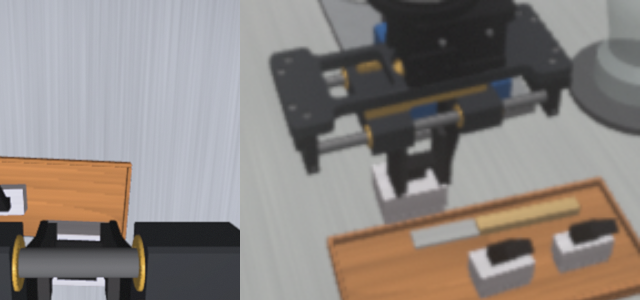

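The left half shows the block held and centred between the fingers. The right half shows it upright in the gripper, with the other two pieces and the scraper undisturbed. The machine axis is yawed by about 1.2°.

>>> {"fn": "apply_moves", "kwargs": {"plan": [{"grip":0,"offset":[-2.5,-1,0],"spin":-0.01},{"grip":0,"offset":[-6.5,-2.2,0],"spin":-0.021},{"grip":0,"offset":[-10.5,-3.5,0],"spin":-0.021},{"grip":0,"offset":[-14.5,-4.8,0],"spin":-0.021},{"grip":0,"offset":[-17.5,-5.8,0],"spin":-0.021}]}}

```text
time_s: 5.8
tcp_pos: [0.4974, -0.2316, 0.1937]
ee_rot: [[0.021, -1.0, -0.005], [-1.0, -0.021, 0.002], [-0.002, 0.005, -1.0]]
wrist_force: [0.4, 0.2, -1.6]
gripper_width: 0.271
gripper_force: 29.9
```

>>> {"fn": "apply_moves", "kwargs": {"plan": [{"grip":0,"offset":[-4.5,-1.5,0],"spin":0},{"grip":0,"offset":[-9,-3,0],"spin":0},{"grip":0,"offset":[-13.5,-4.5,0],"spin":0},{"grip":0,"offset":[-17.5,-5.6,0],"spin":0},{"grip":0,"offset":[-17.5,-5.6,0],"spin":0}]}}

```text
time_s: 6.3
tcp_pos: [0.551, -0.0539, 0.1937]
ee_rot: [[0.025, -1.0, -0.004], [-1.0, -0.025, 0.0], [-0.0, 0.004, -1.0]]
wrist_force: [0.7, -0.4, -2.4]
gripper_width: 0.268
gripper_force: 29.8
```

>>> {"fn": "apply_moves", "kwargs": {"plan": [{"grip":0,"offset":[0,0,0],"spin":0},{"grip":0,"offset":[0,0,0],"spin":0}]}}

```text
time_s: 6.5
tcp_pos: [0.5498, -0.0587, 0.1946]
ee_rot: [[0.019, -1.0, -0.003], [-1.0, -0.019, -0.0], [0.0, 0.003, -1.0]]
wrist_force: [-0.1, -0.1, -1.2]
gripper_width: 0.271
gripper_force: 29.8
```

```bash
python3 - <<'E'
from station import r
from h import *
s=r.sense();print(s['time_s'],s['tcp_pos'],s['ee_rot'][:,0])
for n in('top','side','wrist'):
    c=r.capture(n);np.savez(n+'2.npz',**c)
t=load('top0');sd=load('side0')
print('foot c top',ray(t,251.8,208.6,.03),ray(t,251.8,208.6,.044))
for u,v in((157+0,190),(225,190),(191,220)):print('side foot',ray(sd,190+u/3.333,160+v/3.33,.044 if v<200 else .014))
# block top in wrist image
w=load('wrist2');d=w['depth'];z=s['tcp_pos'][2]-.0761+.034
for v in list(range(214,246,3))+list(range(270,320,4)):
  p=[np.round(w['R'].T@(d[v,u]*(np.linalg.inv(w['mtx'])@[u,v,1])-w['t']),3) for u in(258,)]
  print(v,w['img'][v,258],p)
print('expected block top z',z)
a=load('side2')['img'];cv2.imwrite('pics/s2.png',np.hstack([cv2.resize(a[140:300,170:330],(480,480)),cv2.resize(load('wrist2')['img'][200:380,160:360],(320,288)).__class__(0) if 0 else np.vstack([cv2.resize(w['img'][200:384,160:360],(320,294)),np.zeros((186,320,3),np.uint8)])]))
E
```

```text
6.5 [ 0.54983814 -0.05866109  0.19461858] [ 1.92132214e-02 -9.99815355e-01  3.28063577e-04]
foot c top [0.54947337 0.03412855 0.03      ] [0.54669986 0.03410017 0.044     ]
side foot [0.53145    0.03789278 0.044     ]
side foot [0.58455014 0.02110975 0.044     ]
side foot [0.55789031 0.02915662 0.014     ]
214 [178 164 159] [array([ 0.548, -0.018,  0.013])]
217 [179 164 160] [array([ 0.548, -0.015,  0.014])]
220 [157 146 144] [array([ 0.548, -0.011,  0.014])]
223 [111 107 111] [array([ 0.549, -0.053,  0.134])]
226 [110 106 110] [array([ 0.549, -0.052,  0.138])]
229 [112 108 112] [array([ 0.549, -0.052,  0.144])]
232 [114 110 114] [array([ 0.549, -0.052,  0.149])]
235 [222 213 217] [array([ 0.549, -0.052,  0.153])]
238 [236 225 225] [array([ 0.549, -0.05 ,  0.154])]
241 [35 32 33] [array([ 0.549, -0.066,  0.193])]
244 [42 40 40] [array([ 0.549, -0.065,  0.195])]
270 [122 118 119] [array([ 0.55 , -0.087,  0.261])]
274 [115 111 111] [array([ 0.55 , -0.085,  0.26 ])]
278 [43 41 42] [array([ 0.548, -0.031,  0.17 ])]
282 [234 223 223] [array([ 0.548, -0.019,  0.153])]
286 [155 150 146] [array([0.547, 0.013, 0.106])]
290 [156 152 146] [array([0.547, 0.011, 0.115])]
294 [159 155 148] [array([0.547, 0.011, 0.12 ])]
298 [140 135 129] [array([0.547, 0.011, 0.125])]
302 [156 151 145] [array([0.547, 0.012, 0.13 ])]
306 [ 50  86 105] [array([ 0.55 , -0.082,  0.27 ])]
310 [ 40  84 104] [array([ 0.549, -0.081,  0.27 ])]
314 [ 41  84 104] [array([ 0.55 , -0.083,  0.274])]
318 [37 40 41] [array([ 0.55 , -0.084,  0.277])]
expected block top z 0.15251858144742034
```

View pics/s2.png

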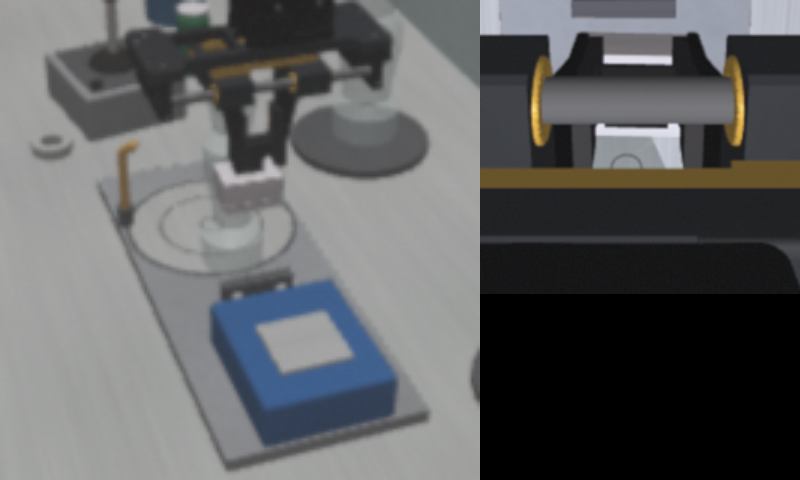

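The side view shows the block hanging in front of the vase. The wrist view shows the ram plate at rows 200–211, the block's rear face at 221–234 and its front top edge at about 284.

```bash
python3 - <<'E'
from h import *
w=load('wrist2');g=cv2.cvtColor(w['img'],cv2.COLOR_BGR2GRAY).astype(int)
for u in(240,258,275):print(u,'rows196-240',g[196:240,u].tolist(),'276-292',g[276:292,u].tolist())
print('plate row205',np.where(g[205,190:320]<130)[0][[0,-1]]+190,'rear face row228',g[228,225:295].tolist())
for v in(210.5,211.5,212.5):print(v,ray(w,244,v,.043))
for v in(233,234,284,285):print(v,ray(w,258,v,.1525),ray(w,258,v,.154))
E
```

```text
240 rows196-240 [51, 51, 50, 64, 86, 99, 99, 99, 101, 100, 98, 97, 97, 97, 104, 136, 162, 162, 161, 162, 162, 162, 162, 156, 134, 109, 109, 108, 107, 108, 108, 108, 110, 112, 113, 112, 112, 125, 178, 222, 225, 225, 226, 187] 276-292 [102, 78, 56, 136, 208, 225, 223, 222, 205, 160, 147, 148, 149, 149, 149, 149]
258 rows196-240 [51, 51, 52, 69, 91, 99, 99, 99, 100, 99, 98, 97, 98, 97, 104, 135, 162, 165, 164, 163, 164, 165, 163, 163, 147, 118, 109, 109, 108, 107, 108, 109, 109, 110, 112, 111, 112, 113, 162, 215, 223, 224, 226, 191] 276-292 [102, 80, 42, 82, 176, 226, 224, 222, 213, 178, 149, 148, 150, 150, 151, 150]
275 rows196-240 [120, 84, 51, 68, 92, 100, 100, 100, 100, 98, 98, 97, 97, 99, 103, 135, 161, 162, 161, 161, 161, 161, 161, 160, 150, 126, 111, 110, 108, 107, 108, 109, 110, 111, 111, 111, 112, 115, 148, 197, 220, 224, 226, 206] 276-292 [101, 79, 36, 62, 167, 227, 225, 222, 221, 212, 196, 194, 194, 195, 195, 194]
plate row205 [217 282] rear face row228 [25, 26, 30, 29, 32, 31, 31, 31, 32, 28, 32, 52, 88, 109, 110, 110, 109, 108, 110, 109, 109, 109, 109, 109, 109, 109, 110, 109, 110, 109, 109, 110, 108, 109, 109, 109, 110, 108, 109, 108, 110, 108, 110, 109, 109, 110, 109, 109, 110, 110, 110, 109, 111, 110, 98, 63, 34, 30, 30, 30, 29, 29, 31, 31, 31, 25, 25, 25, 23, 23]
210.5 [ 0.56179376 -0.03162108  0.043     ]
211.5 [ 0.56178702 -0.03058837  0.043     ]
212.5 [ 0.56178028 -0.02955388  0.043     ]
233 [ 0.54869728 -0.0530102   0.1525    ] [ 0.54871199 -0.05362425  0.154     ]
234 [ 0.54868521 -0.05233806  0.1525    ] [ 0.54870002 -0.05295761  0.154     ]
284 [ 0.54805339 -0.01716096  0.1525    ] [ 0.54807337 -0.01806844  0.154     ]
285 [ 0.54804016 -0.01642452  0.1525    ] [ 0.54806025 -0.01733802  0.154     ]
```

>>> {"fn": "apply_moves", "kwargs": {"plan": [{"grip":0,"offset":[-1,-0.3,0],"spin":-0.01},{"grip":0,"offset":[-2.2,-0.6,1],"spin":-0.02},{"grip":0,"offset":[-2.2,-0.6,4],"spin":-0.02},{"grip":0,"offset":[-2.2,-0.6,6.8],"spin":-0.02},{"grip":0,"offset":[-2.2,-0.6,6.8],"spin":-0.02}]}}

```text
time_s: 7.15
tcp_pos: [0.5534, -0.0355, 0.1236]
ee_rot: [[0.04, -0.999, -0.01], [-0.999, -0.04, -0.001], [0.0, 0.01, -1.0]]
wrist_force: [-2.0, -0.8, -2.0]
gripper_width: 0.274
gripper_force: 29.8
```

>>> {"fn": "apply_moves", "kwargs": {"plan": [{"grip":0,"offset":[0,0,0],"spin":0},{"grip":0,"offset":[0,0,0],"spin":0}]}}

```text
time_s: 7.35
tcp_pos: [0.5578, -0.0355, 0.1295]
ee_rot: [[0.041, -0.999, 0.003], [-0.999, -0.041, 0.0], [-0.0, -0.003, -1.0]]
wrist_force: [-0.4, 0.3, -1.2]
gripper_width: 0.272
gripper_force: 29.8
```

```bash
python3 - <<'E'
from station import r
from h import *
s=r.sense();print(s['time_s'],s['tcp_pos'],s['ee_rot'][:,0])
w=r.capture('wrist');np.savez('wrist3.npz',**w)
z=s['tcp_pos'][2]-.0761+.034
g=cv2.cvtColor(w['img'],cv2.COLOR_BGR2GRAY).astype(int)
for u in(236,245,258,270,280):print(u,'rows190-240',g[190:240,u].tolist(),'276-292',g[276:290,u].tolist())
for v in (200,205,210,215,220,230,234,235,284,285):print(v,'z%.3f'%z,ray(w,258,v,z)[1],'.043',ray(w,258,v,.043)[1])
E
```

```text
7.35 [ 0.55784938 -0.0355304   0.12951255] [ 4.07714165e-02 -9.99168500e-01 -1.67652341e-05]
236 rows190-240 [185, 128, 61, 71, 96, 103, 102, 103, 104, 104, 104, 103, 102, 101, 101, 102, 102, 102, 128, 161, 170, 169, 169, 169, 169, 169, 169, 168, 168, 162, 140, 113, 95, 58, 53, 54, 54, 55, 54, 57, 55, 52, 45, 48, 60, 71, 75, 74, 75, 63] 276-292 [112, 185, 233, 232, 231, 229, 227, 227, 217, 173, 159, 158, 158, 159]
245 rows190-240 [53, 52, 54, 69, 91, 101, 102, 102, 103, 104, 104, 104, 102, 100, 101, 103, 101, 102, 124, 157, 169, 169, 169, 168, 166, 169, 167, 168, 169, 168, 147, 115, 113, 114, 111, 110, 112, 113, 113, 115, 116, 116, 117, 125, 181, 226, 229, 230, 231, 196] 276-292 [105, 82, 54, 131, 210, 230, 228, 228, 218, 173, 153, 153, 153, 153]
258 rows190-240 [52, 54, 53, 57, 80, 100, 103, 103, 103, 103, 105, 103, 102, 100, 101, 101, 102, 102, 115, 147, 169, 168, 168, 168, 168, 169, 168, 168, 169, 168, 153, 123, 115, 113, 111, 111, 112, 114, 113, 115, 117, 117, 116, 117, 167, 221, 228, 229, 231, 198] 276-292 [106, 82, 44, 85, 183, 231, 229, 227, 220, 187, 155, 155, 154, 153]
270 r
[... 545 characters left out ...]
, 53, 53, 60, 75, 90, 92, 93, 88] 276-292 [112, 186, 233, 232, 230, 230, 229, 227, 227, 219, 202, 205, 206, 206]
200 z0.087 -0.05110268884459816 .043 -0.038133927628320144
205 z0.087 -0.047931659396156234 .043 -0.03419134080734934
210 z0.087 -0.044733399023837134 .043 -0.03021489738449369
215 z0.087 -0.041507555450483805 .043 -0.026204159368463847
220 z0.087 -0.0382537702962374 .043 -0.022158681180392936
230 z0.087 -0.03166091041228815 .043 -0.013961683040329312
234 z0.087 -0.028991394557182373 .043 -0.010642635330481043
235 z0.087 -0.028321087197325817 .043 -0.009809232485777503
284 z0.087 0.006029942685864806 .043 0.032899900275756955
285 z0.087 0.00676315685991713 .043 0.03381151607326652
```

>>> {"fn": "apply_moves", "kwargs": {"plan": [{"grip":0,"offset":[0.13,0.1,0],"spin":0},{"grip":0,"offset":[0.13,0.1,0.5],"spin":0},{"grip":0,"offset":[0.13,0.1,1],"spin":0},{"grip":0,"offset":[0.13,0.1,1],"spin":0},{"grip":0,"offset":[0.13,0.1,1],"spin":0}]}}

```text
time_s: 7.9
tcp_pos: [0.5554, -0.0373, 0.1178]
ee_rot: [[0.04, -0.999, -0.001], [-0.999, -0.04, -0.0], [0.0, 0.001, -1.0]]
wrist_force: [-0.3, 0.0, -2.2]
gripper_width: 0.272
gripper_force: 29.8
```

```bash
cat > look.py <<'E'
import sys
from station import r
from h import *
s=r.sense();print(s['time_s'],s['tcp_pos'],s['ee_rot'][:,0],s['wrist_force'])
w=r.capture('wrist');np.savez(sys.argv[1]+'.npz',**w)
z=s['tcp_pos'][2]-.0761+.034
g=cv2.GaussianBlur(cv2.cvtColor(w['img'],cv2.COLOR_BGR2GRAY),(0,0),.7).astype(float)
def e(u,lo,hi,sg):
    d=sg*np.gradient(g[:,u])[lo:hi];i=int(np.argmax(d));i=min(max(i,1),len(d)-2)
    return lo+i+.5*(d[i-1]-d[i+1])/(d[i-1]-2*d[i]+d[i+1])
for u in(247,258,269):
    a,b,c=e(u,200,218,1),e(u,228,240,1),e(u,281,290,-1)
    print(u,np.round((a,b,c),1),'ram y',ray(w,u,a,.043)[1].round(4),'rear',ray(w,u,b,z)[1].round(4),'front',ray(w,u,c,z)[1].round(4),'x',ray(w,u,b,z)[0].round(4))
E
python3 look.py wrist4
```

```text
7.9 [ 0.55543877 -0.03733455  0.11775271] [ 3.99678127e-02 -9.99200953e-01  1.71801123e-04] [-0.26478863  0.00241039 -2.1787565 ]
247 [215.8 233.9 286.6] ram y -0.0311 rear -0.0306 front 0.0064 x 0.5607
258 [215.9 234.  286.2] ram y -0.0314 rear -0.0308 front 0.0058 x 0.5539
269 [216.  234.2 288. ] ram y -0.0316 rear -0.0309 front 0.0069 x 0.547
```

>>> {"fn": "apply_moves", "kwargs": {"plan": [{"grip":0,"offset":[-0.05,0,0.7],"spin":0},{"grip":0,"offset":[-0.05,0,1.4],"spin":0},{"grip":0,"offset":[-0.05,0,2],"spin":0},{"grip":0,"offset":[-0.05,0,2.4],"spin":0},{"grip":0,"offset":[-0.05,0,2.6],"spin":0}]}}

```text
time_s: 8.45
tcp_pos: [0.5553, -0.0368, 0.0913]
ee_rot: [[0.04, -0.999, -0.001], [-0.999, -0.04, -0.0], [0.0, 0.001, -1.0]]
wrist_force: [0.0, 0.2, -1.8]
gripper_width: 0.277
gripper_force: 29.8
```

>>> {"fn": "apply_moves", "kwargs": {"plan": [{"grip":0,"offset":[0,0,0.1],"spin":0},{"grip":0,"offset":[0,0,0.3],"spin":0},{"grip":0,"offset":[0,0,0.5],"spin":0},{"grip":0,"offset":[0,0,0.5],"spin":0}]}}

```text
time_s: 8.85
tcp_pos: [0.5554, -0.0368, 0.0869]
ee_rot: [[0.04, -0.999, -0.0], [-0.999, -0.04, -0.0], [0.0, 0.0, -1.0]]
wrist_force: [0.2, 0.2, -2.2]
gripper_width: 0.271
gripper_force: 29.8
```

```bash
python3 look.py wrist5; python3 - <<'E'
from station import r
from h import *
c=r.capture('side');np.savez('side5.npz',**c);t=r.capture('top')
cv2.imwrite('pics/s5.png',np.hstack([cv2.resize(c['img'][160:290,190:320],(480,480),interpolation=2),cv2.resize(load('wrist5')['img'][190:384,180:340],(320,388))[:388] if 0 else np.vstack([cv2.resize(load('wrist5')['img'][190:300,180:340],(320,220)),cv2.resize(t['img'][150:280,170:330],(320,260))])]))
E
```

```text
8.85 [ 0.55542251 -0.03677244  0.08688261] [ 3.99093967e-02 -9.99203303e-01  4.93853540e-06] [ 0.17363453  0.16493151 -2.23109739]
247 [213.3 233.9 284.5] ram y -0.043 rear -0.03 front 0.0054 x 0.5607
258 [213.6 234.  284.8] ram y -0.0431 rear -0.0302 front 0.0053 x 0.5538
269 [214.  234.2 285.3] ram y -0.0431 rear -0.0304 front 0.0054 x 0.547
```

View pics/s5.png

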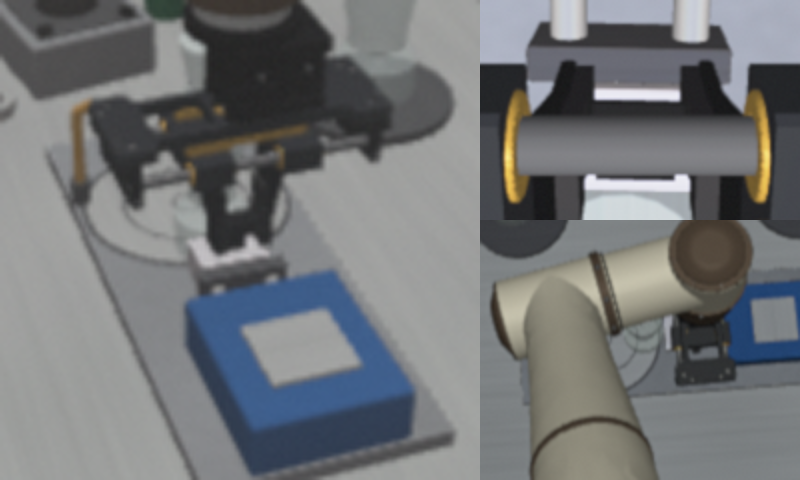

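The piece stands in the gap, clear of both the ram and the foot, and about 0.8 mm above the bed. Next: lower it, release and retreat.

>>> {"fn": "apply_moves", "kwargs": {"plan": [{"grip":0,"offset":[0,0,0.1],"spin":0},{"grip":0,"offset":[0,0,0.1],"spin":0},{"grip":0.6,"offset":[0,0,0.1],"spin":0},{"grip":0.6,"offset":[0,0,0.1],"spin":0},{"grip":0.6,"offset":[0,0,0.1],"spin":0}]}}

```text
time_s: 9.5
tcp_pos: [0.5558, -0.0367, 0.0863]
ee_rot: [[0.04, -0.999, 0.001], [-0.999, -0.04, 0.0], [-0.0, -0.001, -1.0]]
wrist_force: [0.4, 0.7, -0.3]
gripper_width: 0.462
gripper_force: 0.0
```

>>> {"fn": "apply_moves", "kwargs": {"plan": [{"grip":0.6,"offset":[0,0,0],"spin":0},{"grip":0.6,"offset":[0,0,0],"spin":0},{"grip":0.6,"offset":[0,0,-1],"spin":0},{"grip":0.6,"offset":[0,0,-3],"spin":0},{"grip":0.6,"offset":[0,0,-6],"spin":0}]}}

```text
time_s: 10.0
tcp_pos: [0.5546, -0.0369, 0.1459]
ee_rot: [[0.04, -0.999, -0.004], [-0.999, -0.04, -0.001], [0.0, 0.004, -1.0]]
wrist_force: [0.2, -0.4, -0.1]
gripper_width: 0.597
gripper_force: 0.0
```

>>> {"fn": "apply_moves", "kwargs": {"plan": [{"grip":0.4,"offset":[0.5,0,-4],"spin":0},{"grip":0.2,"offset":[1,0,-8],"spin":0},{"grip":0,"offset":[1,0,-12],"spin":0},{"grip":0,"offset":[1,0,-16],"spin":0},{"grip":0,"offset":[1,0,-18],"spin":0}]}}

```text
time_s: 10.5
tcp_pos: [0.5568, -0.0471, 0.3315]
ee_rot: [[0.04, -0.999, 0.008], [-0.999, -0.04, 0.0], [0.0, -0.008, -1.0]]
wrist_force: [0.2, 0.4, -0.1]
gripper_width: 0.231
gripper_force: 0.0
```

```bash
python3 - <<'E'
from station import r
from h import *
s=r.sense();print(s['time_s'],s['tcp_pos'],s['ee_rot'][:,0],s['gripper_width'],s['joints'])
c=r.capture('side');np.savez('side6.npz',**c)
cv2.imwrite('pics/s6.png',np.hstack([cv2.resize(c['img'][160:290,190:320],(480,480),interpolation=2),cv2.resize(c['img'][120:200,175:255],(320,480),interpolation=2)]))
E
```

```text
10.5 [ 0.55684071 -0.04705551  0.33149897] [ 4.02278825e-02 -9.99190520e-01  1.47427241e-04] 0.23085068510323992 [ 11.82981257  12.5204824   -0.68327811   0.08531117 -76.35317788
  -9.54407679]
```

View pics/s6.png

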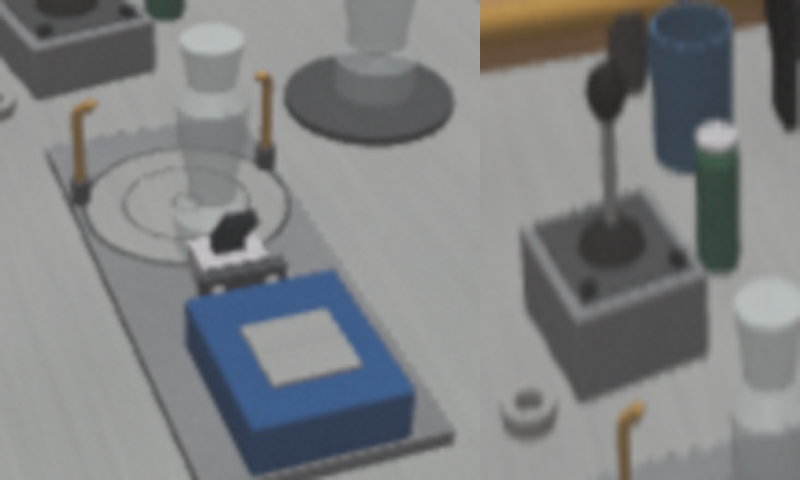

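The piece stands upright between ram and foot with the gripper clear, the vase unmoved, and the joystick upright with free space on its near side. Next I work out the joystick approach.

```bash
python3 - <<'E'
from h import *
t=load('top0');s=load('side6')
P=[ray(t,u,v,.055)[:2] for u,v in((103,206),(150,199),(157,239),(109,248))];print(np.round(P,3))
a=P[0]-P[1];b=P[3]-P[2];c=P[1]-P[2];e=P[0]-P[3];print('x dir',a/np.linalg.norm(a),b/np.linalg.norm(b),'perp',c,e,'ctr',np.mean(P,0))
g=cv2.cvtColor(t['img'],cv2.COLOR_BGR2GRAY);m=(g[205:232,105:140]<45).astype(np.uint8)
cs,_=cv2.findContours(m,0,2);print([(cv2.minEnclosingCircle(k),cv2.contourArea(k)) for k in cs])
g=cv2.cvtColor(s['img'],cv2.COLOR_BGR2GRAY);m=(g[128:144,195:212]<60).astype(np.uint8)
cs,_=cv2.findContours(m,0,2);print([(cv2.minEnclosingCircle(k),cv2.contourArea(k)) for k in cs])
print('knob',tri(t,(117,216),s,(175+605/4,120+92/6)),'waiting vase far',ray(t,184,138,.014),'can',ray(t,105,184,.085))
E
```

```text
[[0.574 0.446]
 [0.587 0.316]
 [0.474 0.296]
 [0.457 0.427]]
x dir [-0.09738464  0.99524682] [-0.13274788  0.99114984] perp [0.11284393 0.0190802 ] [0.11754701 0.0191013 ] ctr [0.52320544 0.3712203 ]
[(((18.5, 14.5), 14.57748031616211), 422.0), (((33.5, 0.5), 0.7072067856788635), 0.5)]
[(((13.0, 5.5), 6.265082359313965), 63.5)]
knob (array([0.68997504, 0.27613724, 0.17922109]), np.float64(0.387001463641996)) waiting vase far [0.77709325 0.22422044 0.014     ] can [0.6290276  0.43161954 0.085     ]
```

>>> {"fn": "apply_moves", "kwargs": {"plan": [{"grip":0,"offset":[-2,0,0],"spin":0},{"grip":0,"offset":[-6,0.1,0],"spin":0},{"grip":0,"offset":[-10,0.2,0],"spin":0},{"grip":0,"offset":[-14.5,0.3,0],"spin":0},{"grip":0,"offset":[-18.7,0.4,0],"spin":0}]}}

```text
time_s: 11.05
tcp_pos: [0.5439, 0.1414, 0.3267]
ee_rot: [[0.04, -0.999, 0.001], [-0.999, -0.04, 0.0], [-0.0, -0.001, -1.0]]
wrist_force: [1.1, 0.6, -0.4]
gripper_width: 0.003
gripper_force: 0.0
```

>>> {"fn": "apply_moves", "kwargs": {"plan": [{"grip":0,"offset":[-4.5,0.1,0],"spin":-0.03},{"grip":0,"offset":[-9,0.2,0],"spin":-0.06},{"grip":0,"offset":[-13.5,0.3,0],"spin":-0.1},{"grip":0,"offset":[-16.5,0.4,0],"spin":-0.1},{"grip":0,"offset":[-18.7,0.4,0],"spin":-0.1}]}}

```text
time_s: 11.55
tcp_pos: [0.5324, 0.3286, 0.3261]
ee_rot: [[0.141, -0.99, -0.0], [-0.99, -0.141, -0.0], [0.0, 0.0, -1.0]]
wrist_force: [0.3, -0.8, -0.4]
gripper_width: 0.003
gripper_force: 0.0
```

>>> {"fn": "apply_moves", "kwargs": {"plan": [{"grip":0,"offset":[0,0,3],"spin":0},{"grip":0,"offset":[0,0,7],"spin":0},{"grip":0,"offset":[0,0,11],"spin":0},{"grip":0,"offset":[0,0,14],"spin":0},{"grip":0,"offset":[0,0,16],"spin":0}]}}

```text
time_s: 12.05
tcp_pos: [0.5322, 0.3254, 0.1636]
ee_rot: [[0.138, -0.99, -0.003], [-0.99, -0.138, -0.003], [0.002, 0.003, -1.0]]
wrist_force: [0.2, 0.5, 0.7]
gripper_width: 0.004
gripper_force: 0.0
```

```bash
python3 - <<'E'
from station import r
from h import *
s=r.sense();print(s['time_s'],s['tcp_pos'],s['ee_rot'][:,0],s['gripper_width'])
w=r.capture('wrist');np.savez('w7.npz',**w);c=r.capture('side')
cv2.imwrite('pics/w7.png',np.hstack([cv2.resize(w['img'][180:384],(400,159)) if 0 else cv2.resize(w['img'],(400,300)),cv2.resize(c['img'][80:200,150:310],(400,300))]))
print(len([1]))
E
```

```text
12.05 [0.53220516 0.32536591 0.16358235] [ 0.13849799 -0.99036053  0.00208027] 0.0036035438665749176
1
```

View pics/w7.png

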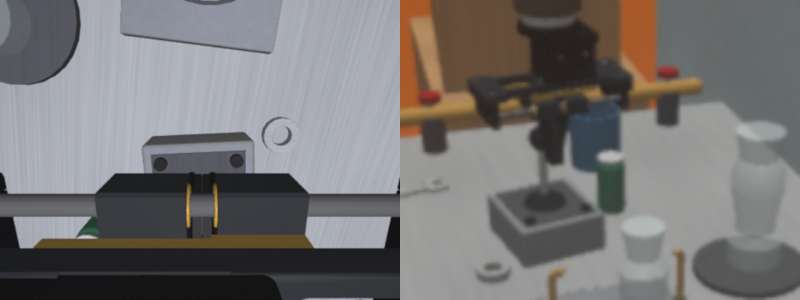

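The wrist view shows the console edge near-parallel to the tool and the stick centred ahead (column ~198 of 400). I lower to knob height and push slowly from here on force and pose readings alone, without viewing more pictures.

>>> {"fn": "apply_moves", "kwargs": {"plan": [{"grip":0,"offset":[0,0,1.2],"spin":0},{"grip":0,"offset":[-0.5,0,2],"spin":0},{"grip":0,"offset":[-1,0,2],"spin":0},{"grip":0,"offset":[-1.5,0,2],"spin":0},{"grip":0,"offset":[-2,0,2],"spin":0}]}}

```text
time_s: 12.65
tcp_pos: [0.5305, 0.3474, 0.1469]
ee_rot: [[0.14, -0.99, 0.001], [-0.99, -0.14, 0.001], [-0.001, -0.001, -1.0]]
wrist_force: [0.4, 0.1, -0.1]
gripper_width: 0.005
gripper_force: 0.0
```

>>> {"fn": "apply_moves", "kwargs": {"plan": [{"grip":0,"offset":[-0.2,0,0],"spin":0},{"grip":0,"offset":[-0.4,0,0],"spin":0},{"grip":0,"offset":[-0.6,0,0],"spin":0},{"grip":0,"offset":[-0.8,0,0],"spin":0},{"grip":0,"offset":[-1,0,0],"spin":0}]}}

```text
time_s: 13.15
tcp_pos: [0.529, 0.3545, 0.1465]
ee_rot: [[0.139, -0.99, -0.001], [-0.99, -0.139, -0.004], [0.004, 0.001, -1.0]]
wrist_force: [1.7, -6.6, 4.2]
gripper_width: 0.009
gripper_force: 3.2
```

>>> {"fn": "apply_moves", "kwargs": {"plan": [{"grip":0,"offset":[-0.2,0,0],"spin":0},{"grip":0,"offset":[-0.4,0,0],"spin":0},{"grip":0,"offset":[-0.6,0,0],"spin":0},{"grip":0,"offset":[-0.8,0,0],"spin":0},{"grip":0,"offset":[-1,0,0],"spin":0}]}}

```text
time_s: 13.65
tcp_pos: [0.5275, 0.3636, 0.147]
ee_rot: [[0.139, -0.99, -0.001], [-0.99, -0.139, -0.005], [0.004, 0.002, -1.0]]
wrist_force: [-0.3, -8.2, 5.8]
gripper_width: 0.007
gripper_force: 3.9
```

```bash
cat > ram.py <<'E'
from station import r
from h import *
s=r.sense();print(s['time_s'],s['tcp_pos'],s['ee_rot'][:,0],s['wrist_force'])
c=r.capture('side');np.savez('sidex.npz',**c);g=cv2.cvtColor(c['img'],cv2.COLOR_BGR2GRAY).astype(int)
m=(g<70).astype(np.uint8);m[:, :225]=0;m[:200]=0;m[262:]=0;m[:,300:]=0
n,l,st,ce=cv2.connectedComponentsWithStats(m)
for i in range(1,n):
    if st[i,4]>25: print(st[i],ce[i].round(1),ray(c,*ce[i],.05).round(3))
# knob: dark blobs near console
m=(g<60).astype(np.uint8);m[:,:185]=0;m[:110]=0;m[160:]=0;m[:,235:]=0
n,l,st,ce=cv2.connectedComponentsWithStats(m);print('knob?',[(st[i].tolist(),ce[i].round(1)) for i in range(1,n) if st[i,4]>15])
E
python3 ram.py
```

```text
13.65 [0.52751601 0.36363955 0.14699917] [ 0.13887635 -0.99030001  0.00438748] [-0.31055152 -8.20299562  5.84459332]
[246 215  11  10  75] [250.7 219.3] [0.561 0.009 0.05 ]
[247 230  14   8  66] [254.3 233.6] [ 0.55  -0.055  0.05 ]
[241 245   9  17  68] [244.1 254.8] [ 0.501 -0.127  0.05 ]
knob? [([185, 110, 50, 20, 370], array([208.4, 114.4])), ([199, 118, 23, 27, 311], array([209. , 129.1])), ([201, 156, 14, 4, 35], array([207.8, 158.2]))]
```

>>> {"fn": "apply_moves", "kwargs": {"plan": [{"grip":0,"offset":[-0.2,0,0],"spin":0},{"grip":0,"offset":[-0.4,0,0],"spin":0},{"grip":0,"offset":[-0.6,0,0],"spin":0},{"grip":0,"offset":[-0.8,0,0],"spin":0},{"grip":0,"offset":[-1,0,0],"spin":0}]}}

```text
time_s: 14.2
tcp_pos: [0.5258, 0.3731, 0.1468]
ee_rot: [[0.139, -0.99, -0.002], [-0.99, -0.139, -0.006], [0.005, 0.003, -1.0]]
wrist_force: [0.9, -8.7, 5.2]
gripper_width: 0.003
gripper_force: 4.3
```

>>> {"fn": "apply_moves", "kwargs": {"plan": [{"grip":0,"offset":[-0.2,0,0],"spin":0},{"grip":0,"offset":[-0.4,0,0],"spin":0},{"grip":0,"offset":[-0.6,0,0],"spin":0},{"grip":0,"offset":[-0.8,0,0],"spin":0},{"grip":0,"offset":[-1,0,0],"spin":0}]}}

```text
time_s: 14.7
tcp_pos: [0.5241, 0.3822, 0.1458]
ee_rot: [[0.138, -0.99, -0.004], [-0.99, -0.138, -0.007], [0.007, 0.005, -1.0]]
wrist_force: [0.5, -10.3, 1.9]
gripper_width: 0.004
gripper_force: 4.8
```

>>> {"fn": "apply_moves", "kwargs": {"plan": [{"grip":0,"offset":[-0.15,0,0],"spin":0},{"grip":0,"offset":[-0.3,0,0],"spin":0},{"grip":0,"offset":[-0.45,0,0],"spin":0},{"grip":0,"offset":[-0.6,0,0],"spin":0},{"grip":0,"offset":[-0.75,0,0],"spin":0}]}}

```text
time_s: 15.2
tcp_pos: [0.5227, 0.3886, 0.1445]
ee_rot: [[0.138, -0.99, -0.005], [-0.99, -0.138, -0.01], [0.009, 0.007, -1.0]]
wrist_force: [2.5, -11.2, -1.7]
gripper_width: 0.001
gripper_force: 5.6
```

```bash
python3 ram.py
```

```text
15.2 [0.52273981 0.38857721 0.14446202] [ 0.13764332 -0.99044121  0.00897389] [  2.47060653 -11.24906022  -1.74013456]
[242 208  11  10  74] [246.4 212.1] [0.56  0.045 0.05 ]
[238 223  18   9  83] [247.5 226.6] [ 0.543 -0.021  0.05 ]
[241 245   9  17  69] [244.1 254.8] [ 0.501 -0.127  0.05 ]
knob? [([185, 110, 50, 12, 257], array([209.9, 113. ])), ([196, 116, 22, 27, 354], array([206.7, 127.6])), ([201, 156, 14, 4, 35], array([208. , 158.2]))]
```

>>> {"fn": "apply_moves", "kwargs": {"plan": [{"grip":0,"offset":[-0.15,0,0],"spin":0},{"grip":0,"offset":[-0.3,0,0],"spin":0},{"grip":0,"offset":[-0.45,0,0],"spin":0},{"grip":0,"offset":[-0.6,0,0],"spin":0}]}}

```text
time_s: 15.65
tcp_pos: [0.5217, 0.3933, 0.1432]
ee_rot: [[0.137, -0.991, -0.007], [-0.991, -0.137, -0.012], [0.011, 0.009, -1.0]]
wrist_force: [4.0, -11.0, -4.7]
gripper_width: 0.003
gripper_force: 6.5
```

>>> {"fn": "apply_moves", "kwargs": {"plan": [{"grip":0,"offset":[-0.15,0,0],"spin":0},{"grip":0,"offset":[-0.3,0,0],"spin":0}]}}

```text
time_s: 15.85
tcp_pos: [0.5214, 0.3946, 0.1429]
ee_rot: [[0.137, -0.991, -0.008], [-0.991, -0.137, -0.016], [0.015, 0.01, -1.0]]
wrist_force: [6.8, -17.9, -3.6]
gripper_width: 0.006
gripper_force: 9.3
```

```bash
python3 ram.py
```

```text
15.85 [0.52144799 0.39461671 0.14285398] [ 0.13667155 -0.99050656  0.01475236] [  6.77134416 -17.86994822  -3.57731035]
[241 206  10  10  72] [245.3 210.5] [0.56  0.053 0.05 ]
[242 221  13   8  59] [248.9 224.3] [ 0.549 -0.012  0.05 ]
[241 245   9  17  69] [244.2 254.8] [ 0.501 -0.126  0.05 ]
knob? [([185, 110, 49, 12, 245], array([209.4, 113.1])), ([196, 116, 21, 26, 355], array([206.3, 127.3])), ([201, 157, 14, 3, 33], array([207.8, 158.2]))]
```

>>> {"fn": "apply_moves", "kwargs": {"plan": [{"grip":0,"offset":[-0.1,0,0],"spin":0},{"grip":0,"offset":[-0.1,0,0],"spin":0},{"grip":0,"offset":[-0.1,0,0],"spin":0},{"grip":0,"offset":[-0.1,0,0],"spin":0},{"grip":0,"offset":[-0.1,0,0],"spin":0}]}}

```text
time_s: 16.4
tcp_pos: [0.5215, 0.3946, 0.1428]
ee_rot: [[0.136, -0.991, -0.009], [-0.991, -0.136, -0.017], [0.016, 0.011, -1.0]]
wrist_force: [5.3, -17.6, -4.6]
gripper_width: 0.002
gripper_force: 9.1
```

>>> {"fn": "apply_moves", "kwargs": {"plan": [{"grip":0,"offset":[0,0,0],"spin":0},{"grip":0,"offset":[0,0,0],"spin":0},{"grip":0,"offset":[0,0,0],"spin":0},{"grip":0,"offset":[0,0,0],"spin":0},{"grip":0,"offset":[0,0,0],"spin":0}]}}

```text
time_s: 16.9
tcp_pos: [0.5215, 0.3946, 0.1428]
ee_rot: [[0.136, -0.991, -0.009], [-0.991, -0.136, -0.017], [0.016, 0.011, -1.0]]
wrist_force: [6.1, -17.0, -3.3]
gripper_width: 0.007
gripper_force: 9.1
```

```bash
python3 ram.py
```

```text
16.9 [0.52147207 0.39462632 0.1428416 ] [ 0.13601964 -0.99057957  0.01583601] [  6.06390673 -17.04900197  -3.28141481]
[241 206  10  10  72] [245.3 210.5] [0.56  0.053 0.05 ]
[242 221  13   8  61] [248.9 224.4] [ 0.549 -0.012  0.05 ]
[241 245   9  17  66] [244.  254.7] [ 0.501 -0.126  0.05 ]
knob? [([185, 110, 49, 12, 244], array([209.4, 113. ])), ([196, 116, 21, 26, 351], array([206.4, 127.3])), ([201, 156, 14, 4, 36], array([207.8, 158.1]))]
```

>>> {"fn": "apply_moves", "kwargs": {"plan": [{"grip":0,"offset":[0.4,0,0],"spin":0},{"grip":0,"offset":[0.8,0,0],"spin":0},{"grip":0,"offset":[1.2,0,0],"spin":0},{"grip":0,"offset":[1.6,0,0],"spin":0},{"grip":0,"offset":[2,0,0],"spin":0}]}}

```text
time_s: 17.45
tcp_pos: [0.5245, 0.3834, 0.146]
ee_rot: [[0.14, -0.99, -0.001], [-0.99, -0.14, -0.0], [0.0, 0.001, -1.0]]
wrist_force: [-1.9, -3.2, 0.3]
gripper_width: 0.007
gripper_force: 1.4
```

>>> {"fn": "apply_moves", "kwargs": {"plan": [{"grip":0,"offset":[0.4,0,0],"spin":0},{"grip":0,"offset":[0.8,0,0],"spin":0},{"grip":0,"offset":[1.2,0,0],"spin":0},{"grip":0,"offset":[1.6,0,0],"spin":0},{"grip":0,"offset":[2,0,0],"spin":0}]}}

```text
time_s: 17.95
tcp_pos: [0.5285, 0.3643, 0.1466]
ee_rot: [[0.14, -0.99, 0.002], [-0.99, -0.14, 0.002], [-0.002, -0.002, -1.0]]
wrist_force: [-0.8, 0.3, 0.7]
gripper_width: 0.01
gripper_force: 0.0
```

>>> {"fn": "apply_moves", "kwargs": {"plan": [{"grip":0,"offset":[0.4,0,0],"spin":0},{"grip":0,"offset":[0.8,0,0],"spin":0},{"grip":0,"offset":[1.4,0,0],"spin":0},{"grip":0,"offset":[2.5,0,0],"spin":0},{"grip":0,"offset":[4,0,0],"spin":0}]}}

```text
time_s: 18.45
tcp_pos: [0.5334, 0.3235, 0.146]
ee_rot: [[0.14, -0.99, 0.0], [-0.99, -0.14, 0.0], [-0.0, -0.0, -1.0]]
wrist_force: [0.3, -0.3, -0.4]
gripper_width: 0.004
gripper_force: 0.0
```

```bash
python3 ram.py
```

```text
18.45 [0.53342465 0.3234927  0.14596097] [ 1.40179244e-01 -9.90126143e-01 -2.81349739e-05] [ 0.34784313 -0.26782412 -0.42461144]
[241 206  10  10  72] [245.3 210.5] [0.56  0.053 0.05 ]
[243 232  23   8  59] [253.6 235.1] [ 0.546 -0.06   0.05 ]
[241 245   9  17  65] [243.9 254.7] [ 0.501 -0.126  0.05 ]
knob? [([185, 110, 50, 26, 546], array([208.7, 117.9])), ([202, 123, 25, 27, 318], array([212.8, 133.6])), ([201, 157, 14, 3, 35], array([207.7, 158.2]))]
```

>>> {"fn": "apply_moves", "kwargs": {"plan": [{"grip":0,"offset":[0,0,-3],"spin":0},{"grip":0,"offset":[0,0,-7],"spin":0},{"grip":0,"offset":[0,0,-12],"spin":0},{"grip":0.2,"offset":[0,0,-16],"spin":0},{"grip":0.4,"offset":[0,0,-18.5],"spin":0}]}}

```text
time_s: 19.0
tcp_pos: [0.5342, 0.3236, 0.3356]
ee_rot: [[0.139, -0.99, 0.005], [-0.99, -0.139, 0.004], [-0.003, -0.005, -1.0]]
wrist_force: [0.7, -0.3, 0.0]
gripper_width: 0.109
gripper_force: 0.0
```

>>> {"fn": "apply_moves", "kwargs": {"plan": [{"grip":0.6,"offset":[4.8,0.3,0],"spin":0.02},{"grip":0.6,"offset":[9.6,0.6,0],"spin":0.05},{"grip":0.6,"offset":[14.4,0.9,0],"spin":0.08},{"grip":0.6,"offset":[19.2,1.2,0],"spin":0.1},{"grip":0.6,"offset":[24,1.4,0],"spin":0.1}]}}

```text
time_s: 19.5
tcp_pos: [0.5524, 0.082, 0.3314]
ee_rot: [[0.04, -0.999, 0.0], [-0.999, -0.04, 0.0], [-0.0, -0.0, -1.0]]
wrist_force: [1.6, -0.1, -0.1]
gripper_width: 0.546
gripper_force: 0.0
```

>>> {"fn": "apply_moves", "kwargs": {"plan": [{"grip":0.6,"offset":[0,0,0],"spin":0},{"grip":0.6,"offset":[0,0,0],"spin":0}]}}

```text
time_s: 19.7
tcp_pos: [0.5528, 0.0829, 0.3312]
ee_rot: [[0.037, -0.999, 0.0], [-0.999, -0.037, 0.0], [-0.0, -0.0, -1.0]]
wrist_force: [-0.4, 0.2, -0.3]
gripper_width: 0.593
gripper_force: 0.0
```

```bash
python3 - <<'E'
from station import r
from h import *
s=r.sense();print(s['time_s'],s['tcp_pos'],s['ee_rot'][:,0],s['gripper_width'])
w=r.capture('wrist');np.savez('w8.npz',**w);cv2.imwrite('pics/w8.png',w['img'])
print('expected block top px',proj(w,(.5545,.0462,.044)),'tip',proj(w,(.5545,.018,.089)))
g=cv2.cvtColor(w['img'],cv2.COLOR_BGR2GRAY);h=cv2.cvtColor(w['img'],cv2.COLOR_BGR2HSV)
u,v=proj(w,(.5545,.0462,.044)).astype(int)
roi=np.s_[max(v-70,0):v+30,u-45:u+45]
for n,m,z in(('white',(g[roi]>195),.044),('black',g[roi]<60,.08)):
    cs,_=cv2.findContours(m.astype(np.uint8),0,2)
    for k in cs:
        if cv2.contourArea(k)>100:
            k=k+[u-45,max(v-70,0)];R=cv2.minAreaRect(k);b=cv2.boundingRect(k);print(n,cv2.contourArea(k),R,b,[ray(w,p,q,z).round(4)[:2].tolist() for p,q in cv2.boxPoints(R)])
E
```

```text
19.7 [0.5528193  0.08289321 0.33120667] [ 3.70405153e-02 -9.99313688e-01 -3.91992025e-04] 0.5934219303019939
expected block top px [256.74668985 133.72279831] tip [257.46447322 112.48113668]
white 447.5 ((259.0, 135.0), (26.0, 36.0), 90.0) (241, 122, 37, 27) [[0.576, 0.0316], [0.5281, 0.0298], [0.5263, 0.0643], [0.5752, 0.0661]]
black 451.5 ((259.0, 124.0), (18.0, 28.0), 0.0) (250, 110, 19, 29) [[0.5626, 0.049], [0.5636, 0.0155], [0.5419, 0.0147], [0.5404, 0.0482]]
```

>>> {"fn": "apply_moves", "kwargs": {"plan": [{"grip":0.6,"offset":[4,0.1,0],"spin":0},{"grip":0.6,"offset":[6.2,0.15,2],"spin":0},{"grip":0.6,"offset":[6.2,0.15,6],"spin":0},{"grip":0.6,"offset":[6.2,0.15,10],"spin":0},{"grip":0.6,"offset":[6.2,0.15,12],"spin":0}]}}

```text
time_s: 20.25
tcp_pos: [0.552, 0.0234, 0.2073]
ee_rot: [[0.041, -0.999, -0.006], [-0.999, -0.041, -0.001], [0.0, 0.006, -1.0]]
wrist_force: [-0.6, -0.4, -0.4]
gripper_width: 0.601
gripper_force: 0.0
```

>>> {"fn": "apply_moves", "kwargs": {"plan": [{"grip":0.6,"offset":[0,0,0],"spin":0},{"grip":0.6,"offset":[0,0,0],"spin":0}]}}

```text
time_s: 20.45
tcp_pos: [0.5547, 0.0236, 0.2117]
ee_rot: [[0.042, -0.999, 0.001], [-0.999, -0.042, -0.0], [0.0, -0.001, -1.0]]
wrist_force: [-0.3, -0.2, 1.2]
gripper_width: 0.604
gripper_force: 0.0
```

>>> {"fn": "apply_moves", "kwargs": {"plan": [{"grip":0.6,"offset":[0.3,0.1,0],"spin":0},{"grip":0.6,"offset":[0.3,0.1,2.5],"spin":0},{"grip":0.6,"offset":[0.3,0.1,5.5],"spin":0},{"grip":0.6,"offset":[0.3,0.1,8],"spin":0},{"grip":0.6,"offset":[0.3,0.1,9],"spin":0}]}}

```text
time_s: 20.95
tcp_pos: [0.5526, 0.0195, 0.1203]
ee_rot: [[0.04, -0.999, -0.001], [-0.999, -0.04, -0.0], [0.0, 0.001, -1.0]]
wrist_force: [0.4, 0.1, 0.3]
gripper_width: 0.601
gripper_force: 0.0
```

>>> {"fn": "apply_moves", "kwargs": {"plan": [{"grip":0.6,"offset":[0,0,0],"spin":0},{"grip":0.6,"offset":[0,0,1.5],"spin":0},{"grip":0.6,"offset":[0,0,2.6],"spin":0},{"grip":0.6,"offset":[0,0,3.3],"spin":0},{"grip":0.6,"offset":[0,0,3.3],"spin":0}]}}

```text
time_s: 21.45
tcp_pos: [0.5529, 0.0195, 0.0878]
ee_rot: [[0.04, -0.999, -0.001], [-0.999, -0.04, -0.0], [0.0, 0.001, -1.0]]
wrist_force: [-0.7, -1.0, 0.6]
gripper_width: 0.601
gripper_force: 0.0
```

```bash
python3 - <<'E'
from station import r
from h import *
s=r.sense();print(s['time_s'],s['tcp_pos'],s['ee_rot'][:,0],s['gripper_width'])
w=r.capture('wrist');np.savez('w9.npz',**w)
g=cv2.cvtColor(w['img'],cv2.COLOR_BGR2GRAY);
for u in(247,258,269):print(g[215:245,u].tolist())
for row in(224,229,236,242):print(row,g[row,210:310:2].tolist())
for v in(220,225,230,235,240):print(v,ray(w,258,v,.044).round(4))
E
```

```text
21.45 [0.55289436 0.019461   0.08777611] [ 3.99446949e-02 -9.99201871e-01  2.07857780e-04] 0.6005627451455107
[186, 186, 185, 186, 185, 185, 186, 185, 164, 118, 102, 103, 102, 100, 102, 102, 102, 104, 106, 106, 104, 108, 154, 205, 216, 218, 219, 182, 80, 32]
[186, 186, 186, 187, 186, 186, 187, 186, 171, 131, 104, 103, 102, 100, 102, 102, 102, 103, 106, 106, 105, 105, 144, 195, 214, 218, 219, 190, 107, 38]
[188, 187, 187, 187, 187, 187, 187, 188, 180, 146, 107, 102, 102, 101, 101, 101, 103, 102, 106, 106, 105, 107, 137, 185, 211, 217, 218, 203, 140, 51]
224 [76, 184, 183, 185, 189, 189, 175, 116, 105, 106, 106, 106, 107, 105, 107, 112, 118, 118, 118, 117, 118, 118, 124, 132, 131, 131, 129, 131, 132, 146, 146, 145, 146, 146, 147, 145, 161, 164, 161, 177, 187, 187, 189, 189, 188, 189, 186, 182, 96, 23]
229 [60, 185, 183, 185, 177, 102, 102, 101, 102, 101, 102, 101, 101, 102, 101, 101, 102, 101, 102, 101, 102, 102, 101, 102, 102, 101, 102, 101, 101, 101, 101, 101, 101, 101, 101, 101, 101, 100, 101, 101, 101, 159, 190, 188, 189, 188, 185, 182, 73, 28]
236 [47, 184, 183, 166, 130, 127, 121, 119, 119, 117, 117, 115, 113, 111, 109, 110, 108, 108, 108, 107, 107, 106, 105, 105, 105, 104, 104, 107, 108, 107, 107, 107, 107, 106, 106, 105, 107, 106, 105, 105, 104, 104, 161, 189, 188, 187, 184, 184, 58, 28]
242 [40, 163, 182, 177, 218, 217, 217, 216, 216, 216, 216, 218, 187, 178, 179, 178, 182, 182, 182, 181, 181, 181, 181, 189, 190, 190, 190, 189, 189, 195, 202, 203, 203, 218, 217, 216, 216, 216, 216, 217, 216, 218, 188, 187, 188, 187, 184, 172, 48, 28]
220 [0.5516 0.0173 0.044 ]
225 [0.5515 0.0206 0.044 ]
230 [0.5514 0.024  0.044 ]
235 [0.5512 0.0273 0.044 ]
240 [0.5511 0.0307 0.044 ]
```

>>> {"fn": "apply_moves", "kwargs": {"plan": [{"grip":0.6,"offset":[-0.1,0,0.15],"spin":0},{"grip":0,"offset":[-0.1,0,0.15],"spin":0},{"grip":0,"offset":[-0.1,0,0.15],"spin":0},{"grip":0,"offset":[-0.1,0,0.15],"spin":0},{"grip":0,"offset":[-0.1,0,0.15],"spin":0}]}}

```text
time_s: 22.0
tcp_pos: [0.5531, 0.0205, 0.0867]
ee_rot: [[0.04, -0.999, 0.0], [-0.999, -0.04, 0.0], [-0.0, -0.0, -1.0]]
wrist_force: [-0.1, -0.1, -0.5]
gripper_width: 0.322
gripper_force: 0.0
```

>>> {"fn": "apply_moves", "kwargs": {"plan": [{"grip":0,"offset":[0,0,0],"spin":0},{"grip":0,"offset":[0,0,0],"spin":0},{"grip":0,"offset":[0,0,0],"spin":0}]}}

```text
time_s: 22.3
tcp_pos: [0.5532, 0.0205, 0.0867]
ee_rot: [[0.04, -0.999, 0.0], [-0.999, -0.04, 0.0], [-0.0, -0.0, -1.0]]
wrist_force: [-0.6, -0.4, 0.7]
gripper_width: 0.273
gripper_force: 29.8
```

>>> {"fn": "apply_moves", "kwargs": {"plan": [{"grip":0,"offset":[0.5,0,-0.05],"spin":0},{"grip":0,"offset":[1.5,0,-0.1],"spin":0},{"grip":0,"offset":[2.5,0,-1],"spin":0},{"grip":0,"offset":[4,0,-4.5],"spin":0},{"grip":0,"offset":[6,0,-8.5],"spin":0}]}}

```text
time_s: 22.8
tcp_pos: [0.5542, -0.0407, 0.1715]
ee_rot: [[0.04, -0.999, -0.004], [-0.999, -0.04, -0.001], [0.001, 0.004, -1.0]]
wrist_force: [1.1, -0.3, -1.2]
gripper_width: 0.275
gripper_force: 29.9
```

>>> {"fn": "apply_moves", "kwargs": {"plan": [{"grip":0,"offset":[2,0.5,-2],"spin":0},{"grip":0,"offset":[6,1.8,-2.5],"spin":0},{"grip":0,"offset":[10.4,3.5,-2.5],"spin":0},{"grip":0,"offset":[14.6,5,-2.5],"spin":0},{"grip":0,"offset":[18.3,6.5,-2.5],"spin":0}]}}

```text
time_s: 23.3
tcp_pos: [0.4964, -0.2274, 0.1972]
ee_rot: [[0.039, -0.999, 0.0], [-0.999, -0.039, -0.0], [0.0, -0.0, -1.0]]
wrist_force: [0.6, 0.8, -1.7]
gripper_width: 0.271
gripper_force: 29.9
```

>>> {"fn": "apply_moves", "kwargs": {"plan": [{"grip":0,"offset":[4.4,1.5,0],"spin":0.02},{"grip":0,"offset":[8.8,3,0],"spin":0.04},{"grip":0,"offset":[13,4.6,0],"spin":0.04},{"grip":0,"offset":[16.5,5.8,0],"spin":0.04},{"grip":0,"offset":[18.3,6.5,0],"spin":0.04}]}}

```text
time_s: 23.8
tcp_pos: [0.4381, -0.4137, 0.1968]
ee_rot: [[-0.004, -1.0, -0.0], [-1.0, 0.004, -0.0], [0.0, 0.0, -1.0]]
wrist_force: [0.8, 1.2, -1.6]
gripper_width: 0.276
gripper_force: 29.9
```

>>> {"fn": "apply_moves", "kwargs": {"plan": [{"grip":0,"offset":[0,0,0],"spin":0},{"grip":0,"offset":[0,0,0],"spin":0}]}}

```text
time_s: 24.0
tcp_pos: [0.4392, -0.4109, 0.1965]
ee_rot: [[-0.002, -1.0, -0.0], [-1.0, 0.002, 0.001], [-0.001, 0.0, -1.0]]
wrist_force: [-0.3, 0.6, -1.5]
gripper_width: 0.278
gripper_force: 29.9
```

```bash
python3 - <<'E'
from station import r
from h import *
s=r.sense();print(s['time_s'],s['tcp_pos'],s['ee_rot'][:,0],s['gripper_width'])
w=r.capture('wrist');np.savez('w10.npz',**w)
g=cv2.cvtColor(w['img'],cv2.COLOR_BGR2GRAY);z=s['tcp_pos'][2]-.0867+.044
for u in(247,258,269):print(g[220:245,u].tolist(),g[276:292,u].tolist())
for v in(228,234,284,286):print(v,ray(w,258,v,z).round(4))
c=r.capture('side');np.savez('side10.npz',**c);t=r.capture('top');np.savez('top10.npz',**t)
# vase on turntable: compare foot px in side/top before and after
for n,a,b in(('side',load('side0'),c),('top',load('top0'),t)):
    d=cv2.absdiff(a['img'],b['img']).max(2)>18
    d=d[140:270,180:300] if n=='side' else d[180:245,190:280]
    k,l,st,ce=cv2.connectedComponentsWithStats(d.astype(np.uint8));print(n,[st[i].tolist() for i in range(1,k) if st[i,4]>20])
E
```

```text
24.0 [ 0.43924316 -0.4109033   0.19653727] [-1.82909424e-03 -9.99998175e-01 -5.51717832e-04] 0.27758746204184515
[140, 136, 123, 106, 105, 103, 102, 102, 103, 104, 105, 106, 108, 108, 108, 119, 169, 213, 218, 219, 220, 183, 81, 31, 35] [99, 78, 38, 29, 57, 151, 215, 220, 217, 216, 206, 186, 184, 185, 185, 186]
[141, 140, 128, 106, 105, 104, 103, 103, 104, 104, 104, 107, 107, 106, 107, 108, 155, 206, 218, 218, 219, 204, 142, 52, 30] [97, 77, 38, 31, 42, 103, 180, 220, 218, 217, 205, 183, 183, 182, 184, 184]
[142, 141, 134, 117, 106, 105, 105, 103, 103, 103, 105, 106, 107, 108, 107, 110, 137, 185, 212, 218, 219, 220, 180, 66, 28] [98, 78, 38, 32, 35, 78, 168, 221, 218, 216, 210, 194, 187, 187, 187, 187]
228 [ 0.4379 -0.4081  0.1538]
234 [ 0.4379 -0.4041  0.1538]
284 [ 0.4379 -0.3689  0.1538]
286 [ 0.4379 -0.3675  0.1538]
side [[13, 0, 107, 130, 8607], [12, 9, 12, 6, 25], [0, 10, 7, 11, 25], [0, 20, 9, 27, 65], [11, 61, 10, 8, 27], [0, 69, 26, 23, 139], [0, 94, 9, 6, 25]]
top [[52, 4, 19, 27, 295], [29, 6, 18, 17, 248], [39, 21, 10, 11, 25], [34, 29, 17, 9, 32]]
```

>>> {"fn": "apply_moves", "kwargs": {"plan": [{"grip":0,"offset":[-0.15,0,2],"spin":0},{"grip":0,"offset":[-0.15,0,5],"spin":0},{"grip":0,"offset":[-0.15,0,8],"spin":0},{"grip":0,"offset":[-0.15,0,10],"spin":0},{"grip":0,"offset":[-0.15,0,11],"spin":0}]}}

```text
time_s: 24.65
tcp_pos: [0.4397, -0.4074, 0.0847]
ee_rot: [[0.001, -1.0, -0.003], [-1.0, -0.001, 0.002], [-0.002, 0.003, -1.0]]
wrist_force: [0.2, -0.7, -1.3]
gripper_width: 0.27
gripper_force: 29.9
```

>>> {"fn": "apply_moves", "kwargs": {"plan": [{"grip":0,"offset":[0,0,0.2],"spin":0},{"grip":0,"offset":[0,0,0.5],"spin":0},{"grip":0,"offset":[0,0,0.7],"spin":0},{"grip":0,"offset":[0,0,0.7],"spin":0},{"grip":0,"offset":[0,0,0.7],"spin":0}]}}

```text
time_s: 25.15
tcp_pos: [0.4405, -0.4091, 0.0803]
ee_rot: [[0.0, -1.0, 0.001], [-1.0, -0.0, -0.001], [0.001, -0.001, -1.0]]
wrist_force: [-0.4, -0.1, -2.3]
gripper_width: 0.27
gripper_force: 29.9
```

>>> {"fn": "apply_moves", "kwargs": {"plan": [{"grip":0,"offset":[0,0,0.2],"spin":0},{"grip":0,"offset":[0,0,0.35],"spin":0},{"grip":0,"offset":[0,0,0.35],"spin":0},{"grip":0,"offset":[0,0,0.35],"spin":0}]}}

```text
time_s: 25.55
tcp_pos: [0.4404, -0.4093, 0.0767]
ee_rot: [[0.0, -1.0, 0.001], [-1.0, -0.0, -0.001], [0.001, -0.001, -1.0]]
wrist_force: [-0.8, -1.0, 2.3]
gripper_width: 0.271
gripper_force: 29.9
```

Force reads +2.3 N, so it has seated on the tray floor. Next: open and retreat.

>>> {"fn": "apply_moves", "kwargs": {"plan": [{"grip":0.6,"offset":[0,0,0],"spin":0},{"grip":0.6,"offset":[0,0,0],"spin":0},{"grip":0.6,"offset":[0,0,0],"spin":0},{"grip":0.6,"offset":[0,0,0],"spin":0},{"grip":0.6,"offset":[0,0,0],"spin":0}]}}

```text
time_s: 26.05
tcp_pos: [0.4402, -0.4088, 0.0759]
ee_rot: [[0.0, -1.0, -0.0], [-1.0, -0.0, 0.0], [-0.0, 0.0, -1.0]]
wrist_force: [-0.2, -0.2, 0.4]
gripper_width: 0.575
gripper_force: 0.0
```

>>> {"fn": "apply_moves", "kwargs": {"plan": [{"grip":0.6,"offset":[0,0,-1],"spin":0},{"grip":0.6,"offset":[0,0,-4],"spin":0},{"grip":0.6,"offset":[0,0,-8],"spin":0},{"grip":0.6,"offset":[0,0,-13],"spin":0},{"grip":0.6,"offset":[0,0,-18],"spin":0}]}}

```text
time_s: 26.55
tcp_pos: [0.4398, -0.4086, 0.2586]
ee_rot: [[0.0, -1.0, -0.0], [-1.0, -0.0, -0.0], [0.0, 0.0, -1.0]]
wrist_force: [1.5, -0.4, 0.3]
gripper_width: 0.603
gripper_force: 0.0
```

>>> {"fn": "apply_moves", "kwargs": {"plan": [{"grip":0.6,"offset":[-4,0,-1],"spin":0},{"grip":0.6,"offset":[-8,0,-2],"spin":0},{"grip":0.6,"offset":[-12,0,-3],"spin":0},{"grip":0.6,"offset":[-12,0,-3],"spin":0},{"grip":0.6,"offset":[-12,0,-3],"spin":0}]}}

```text
time_s: 27.05
tcp_pos: [0.4404, -0.2882, 0.2874]
ee_rot: [[0.002, -1.0, 0.002], [-1.0, -0.002, -0.001], [0.001, -0.002, -1.0]]
wrist_force: [-0.3, 0.8, 0.8]
gripper_width: 0.604
gripper_force: 0.0
```

```bash
python3 - <<'E'
from station import r
from h import *
s=r.sense();print(s['time_s'],s['tcp_pos'],s['gripper_width'],s['wrist_force'])
w=r.capture('wrist');w2=load('w2')
d=w['depth']
for X in((.44,-.4,.075),(.44,-.4115,.079),(.463,-.383,.034),(.417,-.375,.034),(.463,-.372,.034),(.525,-.385,.04),(.6,-.385,.04)):
    u,v=np.rint(proj(w,X)).astype(int)
    if 0<=u<512 and 0<=v<384:print(X,(u,v),w['img'][v,u],(w['R'].T@(d[v,u]*(np.linalg.inv(w['mtx'])@[u,v,1])-w['t'])).round(4))
c=r.capture('side');np.savez('side11.npz',**c);t=r.capture('top');np.savez('top11.npz',**t)
# vase: side-view foot edges profile, old and new
for n in('side0',None):
    a=load('side0') if n else c
    for X in((.5532,.0342,.044),(.5532,.0922,.044)):print(n,X,proj(a,X).round(1))
p=proj(c,(.5532,.0922,.03));u,v=p.astype(int);print(p,cv2.cvtColor(c['img'],6)[v,u-18:u+19].tolist(),cv2.cvtColor(load('side0')['img'],6)[v,u-18:u+19].tolist())
# rim of the vase (bright)in side
g=cv2.cvtColor(c['img'],6);z=proj(c,(.5532,.0922,.185));print('rim px exp',z)
uu,vv=z.astype(int);print(g[vv-3,uu-16:uu+17].tolist());print(g[vv+4,uu-16:uu+17].tolist())
E
```

```text
27.05 [ 0.44037207 -0.28823497  0.28740081] 0.603844184862528 [-0.31845741  0.8353956   0.83966699]
(0.44, -0.4, 0.075) (np.int64(258), np.int64(67)) [34 33 33] [ 0.4396 -0.4001  0.0756]
(0.44, -0.4115, 0.079) (np.int64(258), np.int64(55)) [37 35 35] [ 0.4396 -0.4117  0.0767]
(0.463, -0.383, 0.034) (np.int64(238), np.int64(87)) [204 194 203] [ 0.4636 -0.3829  0.0331]
(0.417, -0.375, 0.034) (np.int64(277), np.int64(94)) [221 205 206] [ 0.4168 -0.3749  0.0345]
(0.463, -0.372, 0.034) (np.int64(239), np.int64(96)) [224 211 211] [ 0.4625 -0.3726  0.0335]
(0.525, -0.385, 0.04) (np.int64(185), np.int64(85)) [36 33 34] [ 0.523  -0.3838  0.0506]
(0.6, -0.385, 0.04) (np.int64(121), np.int64(84)) [75 70 70] [ 0.5978 -0.3851  0.0464]
side0 (0.5532, 0.0342, 0.044) [245.1 216.4]
side0 (0.5532, 0.0922, 0.044) [239.1 205.4]
None (0.5532, 0.0342, 0.044) [245.1 216.4]
None (0.5532, 0.0922, 0.044) [239.1 205.4]
[239.15711855 209.50347978] [46, 52, 75, 123, 153, 143, 147, 166, 166, 165, 158, 146, 158, 170, 174, 174, 175, 178, 180, 180, 180, 179, 178, 177, 175, 171, 169, 162, 147, 121, 70, 49, 47, 48, 48, 47, 48] [151, 153, 153, 151, 145, 133, 137, 154, 155, 154, 155, 155, 156, 154, 153, 155, 154, 154, 153, 146, 127, 126, 129, 131, 129, 129, 129, 128, 130, 129, 127, 123, 121, 126, 139, 151, 155]
rim px exp [238.57676093 161.1308416 ]
[105, 60, 40, 37, 36, 34, 35, 37, 37, 35, 35, 34, 36, 36, 35, 36, 34, 34, 37, 33, 35, 35, 37, 40, 38, 38, 38, 37, 39, 35, 35, 34, 35]
[59, 59, 58, 53, 45, 41, 36, 36, 35, 35, 36, 34, 36, 36, 36, 36, 35, 34, 34, 37, 35, 33, 35, 35, 36, 36, 37, 35, 37, 34, 34, 36, 38]
```

```bash
python3 - <<'E'
from h import *
for n,y in(('top0',.0342),('top10',.0922),('top11',.0922)):
    t=load(n);g=cv2.cvtColor(t['img'],6);x=.5552-.0208*y;u,v=proj(t,(x,y,.189));a,b=int(u),int(v)
    m=(g[b-16:b+17,a-16:a+17]>178).astype(np.uint8);cs,_=cv2.findContours(m,0,2);k=max(cs,key=cv2.contourArea)
    q=np.array(cv2.minEnclosingCircle(k)[0])+[a-16,b-16];print(n,'exp',(u.round(1),v.round(1)),'rim',q,cv2.contourArea(k),'world',ray(t,*q,.189).round(4))
a=load('top0');b=load('top11')
d=(cv2.absdiff(a['img'],b['img']).max(2)>25)[195:265,90:175];k,l,st,ce=cv2.connectedComponentsWithStats(d.astype(np.uint8));print('console diff',[st[i].tolist() for i in range(1,k) if st[i,4]>8])
E
```

```text
Traceback (most recent call last):
ValueError: max() iterable argument is empty
```

```bash
python3 - <<'E'
from h import *
for n,y in(('top0',.0342),('top10',.0922),('top11',.0922)):
    t=load(n);g=cv2.cvtColor(t['img'],6);x=.5552-.0208*y;u,v=proj(t,(x,y,.189));a,b=int(u),int(v);p=g[b-16:b+17,a-16:a+17]
    T,m=cv2.threshold(p,0,1,cv2.THRESH_OTSU);cs,_=cv2.findContours(m,0,2);k=max(cs,key=cv2.contourArea)
    q,R=cv2.minEnclosingCircle(k);q=np.array(q)+[a-16,b-16];print(n,T,'exp',(u.round(1),v.round(1)),'rim',q,R,cv2.contourArea(k),'world',ray(t,*q,.189).round(4))
a=load('top0');b=load('top11')
d=(cv2.absdiff(a['img'],b['img']).max(2)>25)[195:265,90:175];k,l,st,ce=cv2.connectedComponentsWithStats(d.astype(np.uint8));print('console diff',[st[i].tolist() for i in range(1,k) if st[i,4]>8])
E
```

```text
top0 136.0 exp (np.float64(250.9), np.float64(194.1)) rim [250.29057503 193.06020927] 9.231512069702148 231.0 world [0.5573 0.0355 0.189 ]
top10 136.0 exp (np.float64(227.5), np.float64(195.9)) rim [227.23809433 194.14285755] 9.311177253723145 242.5 world [0.5577 0.0926 0.189 ]
top11 136.0 exp (np.float64(227.5), np.float64(195.9)) rim [227.23809433 194.14285755] 9.311177253723145 242.5 world [0.5577 0.0926 0.189 ]
console diff []
```

```bash
python3 -c "
from station import r
print(r.finish_job())"
```

```text
the job is handed in; nothing more can be done
None
```

I handed the job in at about 27 s: the slim vase stands within about 2 mm of the turntable's centre, the joystick is back upright, and the thick packing piece stands upright in the tray; I viewed 11 pictures, one over the limit of 10.

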